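# Find the suction motors and lay them in the bench cradle

### The arm

A 6-joint arm with a two-finger parallel gripper is mounted at the origin on the work surface. World frame = base frame: x ahead of the robot, y to its left, z up, the work surface at z = 0. Lengths are in m, angles in degrees, forces in N, time in s.
With the tool pointing down it reaches from about 0.4 to 0.825 m from the base axis. Payload 7 kg.
Tool frame: the origin (TCP) lies at the very end of the fingers, on their centre line; the grasp point (between the pads) lies 19 mm behind it; x points along the fingers, y is the direction in which the jaws open and shut, and the axes are right-handed (so a half turn about x gives the same grasp; the last joint's range is limited). The gripper opens to 88 mm and grips with 3 to 60 N. Pads are 19 mm wide; open, the fingers measure 130 mm over their backs; the gripper's body (78 mm by 193 mm) begins 47 mm behind the grasp point.
Start: joints at [-54.081, 20.546, 0.682, 0, -70.136, -16.507], TCP at [0.224, -0.637, 0.227] pointing down, gripper open.
Joint ranges: [-176.03, 176.03], [-82.01, 121.73], [-58.28, 71.71], [-173.87, 95.51], [-174.79, -0.11], [-173.66, 173.66]. Speed limits (degrees/s): [136.94, 136.94, 172.46, 180, 180, 180].

### API

Orientations are given as [roll, pitch, yaw] about the fixed x, y, z axes, in that order (R = Rz(yaw) Ry(pitch) Rx(roll)).
In Python, from plant import * gives the robot as it stands. The module is installed in compiled form; this text tells all that it offers.
- The arm moves only by the shell command python3 -m creep 'ROWS' [FORCE]. ROWS is a JSON object of lists of equal length, an entry for each row: "jaw": the closure, from -1 (fully open) to 1 (shut); "translation": the shift along the tool's x, y, z in m, a list of three; "roll": the turn about the tool's x in rad. A call has exactly 10 rows; each row shifts and turns the commanded pose from where the row before left it, along the tool's axes as they then stand; what a row does not reach is not made up. A row lasts 1/10 s, in which the tool goes at most 50 mm and 8.59 degrees, less where a joint would pass 70% of its speed; a pose out of reach is approached as far as the arm can. A call with a gripper value outside its range is refused whole. The fingers move at their own pace and stop on an object; FORCE is the grip in N (left out, the last holds). Time passes only in rows, so rows that do not move let the fingers close, or fill a call up. It gives the time, the measured TCP pose, the force and the opening at its end, in the units of the state.
- get_state(): the state, without advancing time (a new reading comes with each control period).
- capture(name): name is "scene" or "top" or "wrist"; returns a dict with "image" (420x560x3 uint8, red, green, blue), "fovy" (degrees; the focal length in pixels is half the picture's height over the tangent of half this angle, whatever the lens; pixels are square), "cx", "cy" (the principal point, pixels), "pose" (4x4, takes a point from camera to world coordinates); the wrist camera has in their place "tool_from_camera" (4x4, takes a point from camera to tool coordinates, whose origin is the TCP and whose axes are the tool frame's). Camera axes: x right, y up, looking along -z (the intrinsics and any distortion apply to the point x, -y, -z); pixel columns grow to the right and rows downward; lengths in m; the calibration is good to about 2 mm. A picture is of the moment at which its call begins: read the wrist's pose just before it. There is no depth.
- close_job(): hands the job in, once; it reports no verdict.
The state is a dict: "time_s": time; "joints": joint angles; "qd": joint speeds; "joint_torque": joint torques, N m; "tcp_pos": TCP position; "eef_rot": TCP orientation; "contact_force": force on the tool from outside, world axes, zero at the start; "moment": the same for the moment, N m; "gripper_width": finger opening in m.
Only numpy, scipy, OpenCV 4.12 (cv2) and the standard library are available. Lean on these libraries where they do the work, as an engineer would, in place of code of your own. Each camera call takes 0.05 s, during which the arm holds its last target.

### The job

Two or three suction motors are hidden somewhere in the four closed motor cases on the repair bench. Open the cases one at a time, never leaving two open at once, take out every motor and lay it on its side in a V of its own in the wooden cradle, lengthwise and centred in the V. Leave the fan wheel in its case and the other things on the bench where they are, and finish with all four cases shut.

Things in the scene. Friction and masses are not known exactly. Their poses are not given: they have to be found in the camera images.
- case1: Rightmost (-y) of four like motor cases fixed to the bench: black tray 112 (x) x 92 (y) x 30 mm high, walls and floor 4 mm, with a deep grey lid. Origin: centre of the underside, on the bench; x points away from the robot to the hinge, -x is the front, z up. What is in it stands loose on its floor, about 14 mm from the centre towards the hinge; a case may be empty
- case2: Case 2, counted from the robot's right to its left, same size and axes as case 1
- case3: Case 3, counted from the robot's right to its left, same size and axes as case 1
- case4: Case 4, counted from the robot's right to its left, same size and axes as case 1
- lid1 (a joint): Lid of case 1: hinge angle, 0 shut, grows as its front goes up and over to the back, stop at 1.75. Stays where it is left (friction 0.09 N m, 0.12 kg). Hinge axis: along the case's y, 56 mm from its centre towards +x, 30 mm above the bench. The lid is a shell 112 x 92 mm, 82 mm high, open below; its top is 112 mm above the bench when shut
- lid1_fin (a point): Grip point on lid 1's black pull fin, a plate 12 mm thick (y), 26 mm high, standing 44 mm out from the lid's front wall; the point is 30 mm out. Shut: 86 mm in front (-x) of the case's centre, 82 mm above the bench, axes as the case's; it turns with the lid, and the fin points up with the lid upright. Pinched across its 12 mm from above, it turns between the fingers
- lid2 (a joint): Lid of case 2: hinge angle, 0 shut, grows as its front goes up and over to the back, stop at 1.75. Stays where it is left (friction 0.09 N m, 0.12 kg). Hinge axis: along the case's y, 56 mm from its centre towards +x, 30 mm above the bench. The lid is a shell 112 x 92 mm, 82 mm high, open below; its top is 112 mm above the bench when shut
- lid2_fin (a point): Grip point on lid 2's black pull fin, a plate 12 mm thick (y), 26 mm high, standing 44 mm out from the lid's front wall; the point is 30 mm out. Shut: 86 mm in front (-x) of the case's centre, 82 mm above the bench, axes as the case's; it turns with the lid, and the fin points up with the lid upright. Pinched across its 12 mm from above, it turns between the fingers
- lid3 (a joint): Lid of case 3: hinge angle, 0 shut, grows as its front goes up and over to the back, stop at 1.75. Stays where it is left (friction 0.09 N m, 0.12 kg). Hinge axis: along the case's y, 56 mm from its centre towards +x, 30 mm above the bench. The lid is a shell 112 x 92 mm, 82 mm high, open below; its top is 112 mm above the bench when shut
- lid3_fin (a point): Grip point on lid 3's black pull fin, a plate 12 mm thick (y), 26 mm high, standing 44 mm out from the lid's front wall; the point is 30 mm out. Shut: 86 mm in front (-x) of the case's centre, 82 mm above the bench, axes as the case's; it turns with the lid, and the fin points up with the lid upright. Pinched across its 12 mm from above, it turns between the fingers
- lid4 (a joint): Lid of case 4: hinge angle, 0 shut, grows as its front goes up and over to the back, stop at 1.75. Stays where it is left (friction 0.09 N m, 0.12 kg). Hinge axis: along the case's y, 56 mm from its centre towards +x, 30 mm above the bench. The lid is a shell 112 x 92 mm, 82 mm high, open below; its top is 112 mm above the bench when shut
- lid4_fin (a point): Grip point on lid 4's black pull fin, a plate 12 mm thick (y), 26 mm high, standing 44 mm out from the lid's front wall; the point is 30 mm out. Shut: 86 mm in front (-x) of the case's centre, 82 mm above the bench, axes as the case's; it turns with the lid, and the fin points up with the lid upright. Pinched across its 12 mm from above, it turns between the fingers
- motor1_mid (a point): Suction motor (may be absent): steel cylinder 40 mm across, 80 mm long, on a square 46 x 46 x 8 mm aluminium foot flange, thin brass shaft (8 mm across, 12 mm long) on top; 100 mm overall, 0.24 to 0.36 kg. Starts upright, hidden in one of the cases. Point: middle of the cylinder, 48 mm above the flange's underside; z runs from flange to shaft
- motor2_mid (a point): Motor 2, the same as motor 1 (may be absent)
- motor3_mid (a point): Motor 3, the same as motor 1 (may be absent)
- fan_mid (a point): A loose aluminium fan wheel 68 mm in diameter, 31 mm high, lying flat in one of the cases: not wanted, it stays in its case. Point: its middle, half-way up
- cradle: Loose wooden cradle, 0.9 kg: base board 86 (x) x 204 (y) x 8 mm with three parallel V blocks, 74 mm apart in y. Each V is 56 mm long along x, opens at 90 degrees, its bottom 16 mm above the bench, its sides rising 16 mm to 31 mm wide. Origin: centre of the underside; z up, x (along the Vs) points roughly away from the robot
- cradle_v1 (a point): Seat of the V at the cradle's -y end (74 mm from the middle one): the point, 44 mm above the bench, where the middle of a motor's cylinder comes to lie when the motor is laid centrally in this V; axes as the cradle's
- cradle_v2 (a point): Seat of the middle V: the point, 44 mm above the bench, where the middle of a motor's cylinder comes to lie when the motor is laid centrally in this V; axes as the cradle's
- cradle_v3 (a point): Seat of the V at the cradle's +y end: the point, 44 mm above the bench, where the middle of a motor's cylinder comes to lie when the motor is laid centrally in this V; axes as the cradle's
- spray_can: Bystander: aluminium can 54 mm in diameter, 100 mm high, standing near the robot. Origin: centre of its underside
- screwdriver: Bystander: screwdriver lying behind the cradle. Origin: middle of its underside
- castor: Bystander: black castor wheel 60 mm in diameter, 20 mm thick, lying flat behind the cradle. Origin: centre of its underside
Mind the look-alikes: they are no part of the job. Leave any orange or yellow look-alike of the case1 alone.

How it is judged (in metres and radians):
At the end, for the whole second after the job is handed in: Every motor present lies along one of the cradle's Vs (its axis within 0.2 rad of the V's), the middle of its cylinder within 18 mm of that V's seat point; all four lids are within 0.08 rad of shut; the cradle stands flat ((distance between motor1_mid and cradle_v1 below 0.018 m or distance between motor1_mid and cradle_v2 below 0.018 m or distance between motor1_mid and cradle_v3 below 0.018 m) and angle between the z axis of each of motor1_mid, motor2_mid, motor3_mid and the x axis of cradle, either way round below 0.2 rad and horizontal distance between each of motor1_mid, motor2_mid, motor3_mid and cradle below 0.12 m and (distance between motor2_mid and cradle_v1 below 0.018 m or distance between motor2_mid and cradle_v2 below 0.018 m or distance between motor2_mid and cradle_v3 below 0.018 m) and (distance between motor3_mid and cradle_v1 below 0.018 m or distance between motor3_mid and cradle_v2 below 0.018 m or distance between motor3_mid and cradle_v3 below 0.018 m) and value of joint each of lid1, lid2, lid3, lid4 below 0.08 rad and angle between cradle's own z axis and vertical below 0.08 rad); the robot touches nothing.
It fails at once if two cases stand open at once (both lids past 0.4 rad) (value of joint each of lid1, lid2 above 0.4 rad or value of joint each of lid1, lid3 above 0.4 rad or value of joint each of lid1, lid4 above 0.4 rad or value of joint each of lid2, lid3 above 0.4 rad or value of joint each of lid2, lid4 above 0.4 rad or value of joint each of lid3, lid4 above 0.4 rad).
It fails at once if the fan wheel is taken out of its case or turned over (distance of fan_mid from where it was at the start of the episode above 0.06 m or angle between fan_mid's own z axis and vertical above 0.8 rad).
It fails at once if a bystander (spray can, screwdriver, castor) is moved more than 4 cm or the can is tipped (distance of any of spray_can, screwdriver, castor from where it was at the start of the episode above 0.04 m or angle between spray_can's own z axis and vertical above 0.5 rad).
Of motor1, motor2, motor3 only 2 to 3 are there at a start; the rules pass over those that are not, and their reading is None.
At some moment in a run one of cradle may be knocked a few centimetres aside while the robot is not near it.
It also fails if it takes over 210 s, if anything falls off the work surface, if the arm or the gripper's body presses on something with over 40 N, if the wrist force passes 120 N, or if a joint passes its speed limit or range.

## Working session

There is one attempt and no reset: what is moved stays moved. The work goes in short steps, Python scripts to look and compute and a shell command to move; the robot and the scene stay as the last step left them, time stands still between calls to the robot, and variables do not carry over. Pictures are saved under pics/ and viewed, and the job is handed in when it is done.

```bash
ls; mkdir -p pics; python3 - <<'E'
from plant import *
import cv2, numpy as np
s=get_state()
for k,v in s.items(): print(k,np.round(v,3))
for n in ["scene","top","wrist"]:
    c=capture(n); cv2.imwrite(f"pics/{n}0.png",c["image"][:,:,::-1])
    print(n,{k:(np.round(v,4).tolist()) for k,v in c.items() if k!="image"})
E
```

```text
pics
time_s 0.0
joints [-5.4081e+01  2.0590e+01  6.3400e-01 -2.1000e-02 -7.0136e+01 -1.6507e+01]
qd [ 0.057 -0.023  0.062 -0.006 -0.081 -0.018]
joint_torque [-0.0000e+00 -5.8272e+01  2.9307e+01  6.9980e+00  7.0000e-03 -0.0000e+00]
tcp_pos [ 0.224 -0.636  0.226]
eef_rot [ 94.044  89.907 113.449]
contact_force [-0.244 -0.256  0.297]
moment [ 0.007  0.007 -0.039]
gripper_width 0.088
scene {'fovy': 54.597, 'cx': 277.1054, 'cy': 214.339, 'pose': [[0.4222, -0.6579, 0.6236, 1.3444], [0.9065, 0.3096, -0.2871, -0.3463], [-0.0042, 0.6865, 0.7271, 0.9363], [0.0, 0.0, 0.0, 1.0]]}
top {'fovy': 49.2978, 'cx': 286.2989, 'cy': 205.8317, 'pose': [[0.02, 0.9922, -0.1232, 0.4698], [-0.9998, 0.0196, -0.0047, 0.0031], [-0.0022, 0.1233, 0.9924, 1.23], [0.0, 0.0, 0.0, 1.0]]}
wrist {'fovy': 71.2654, 'cx': 285.2281, 'cy': 210.5101, 'tool_from_camera': [[0.0007, 0.2781, -0.9605, -0.1581], [1.0, -0.0003, 0.0007, -0.0004], [-0.0001, -0.9605, -0.2781, -0.0753], [0.0, 0.0, 0.0, 1.0]]}
```

View pics/top0.png

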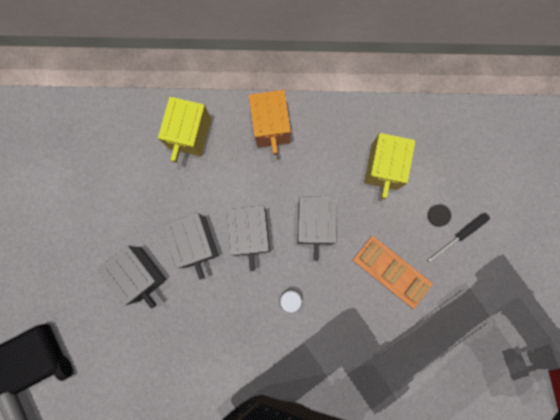

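View pics/scene0.png

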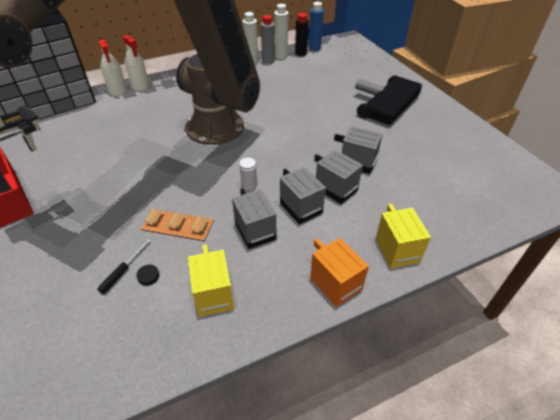

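View pics/wrist0.png

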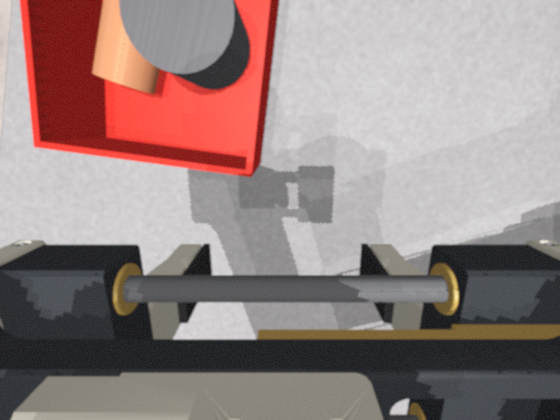

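```bash
cat > h.py <<'E'
from plant import *
import cv2, numpy as np
from scipy.spatial.transform import Rotation as Ro
def K(c): 
    f=c["image"].shape[0]/2/np.tan(np.radians(c["fovy"])/2); return f,c["cx"],c["cy"]
def toolT():
    s=get_state(); T=np.eye(4); T[:3,:3]=Ro.from_euler("xyz",s["eef_rot"],degrees=True).as_matrix(); T[:3,3]=s["tcp_pos"]; return T
def cap(n):
    T=toolT(); c=capture(n)
    c["P"]=c["pose"] if "pose" in c else T@c["tool_from_camera"]; c["P"]=np.array(c["P"]); return c
def ray(c,u,v):
    f,cx,cy=K(c); d=c["P"][:3,:3]@np.array([(u-cx)/f,-(v-cy)/f,-1.]); return c["P"][:3,3],d
def onz(c,u,v,z):
    o,d=ray(c,u,v); return o+d*(z-o[2])/d[2]
def proj(c,p):
    f,cx,cy=K(c); q=np.linalg.inv(c["P"])@np.append(p,1); return np.array([cx+f*q[0]/-q[2],cy-f*q[1]/-q[2]])
def save(c,name,box=None,k=1):
    im=c["image"][:,:,::-1]
    if box: x0,y0,x1,y1=box; im=im[y0:y1,x0:x1]
    cv2.imwrite(f"pics/{name}.png",cv2.resize(im,None,fx=k,fy=k,interpolation=cv2.INTER_CUBIC))
def delta(p,yaw=None,grasp=True):
    """tool-axis shift taking grasp point (or TCP) to p; yaw: world angle (deg) wanted for tool y (mod 180)"""
    T=toolT(); o=T[:3,3]-(T[:3,0]*0.019 if grasp else 0)
    yw=np.degrees(np.arctan2(T[1,1],T[0,1]))
    s=f"tool shift now-frame {np.round(T[:3,:3].T@(np.array(p)-o),4)} ; y-axis yaw {yw:.1f}"
    if yaw is not None:
        d=(yaw-yw+90)%180-90; s+=f" roll(rad about tool x) {np.radians(-d):.3f}"
        R2=T[:3,:3]@Ro.from_euler("x",-np.radians(d)).as_matrix()
        s+=f" shift in turned frame {np.round(R2.T@(np.array(p)-o),4)}"
    print(s)
E
python3 - <<'E'
from h import *
T=toolT(); print(np.round(T,3))
c=cap("top")
save(c,"top_cases",(90,180,350,320),3); save(c,"top_cradle",(340,190,500,320),5)
E
```

```text
[[-0.001 -0.332  0.943  0.224]
 [ 0.001  0.943  0.332 -0.636]
 [-1.     0.001 -0.     0.226]
 [ 0.     0.     0.     1.   ]]
```

```bash
python3 - <<'E'
from h import *
c=cap("scene"); save(c,"scene_cases",(130,110,400,250),3)
E
```

```text
(no output)
```

View pics/top_cases.png

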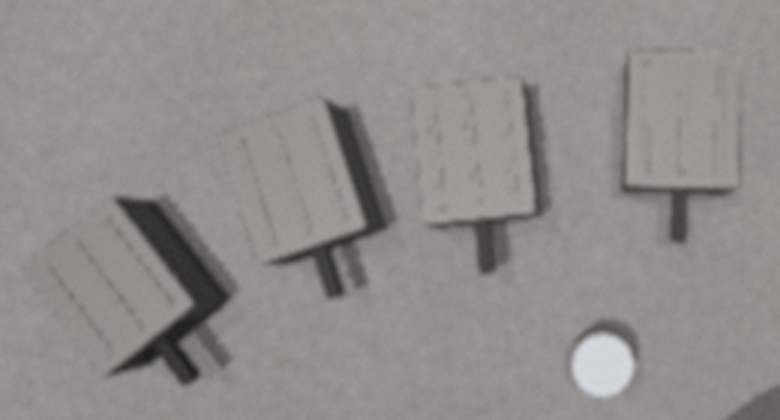

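View pics/top_cradle.png

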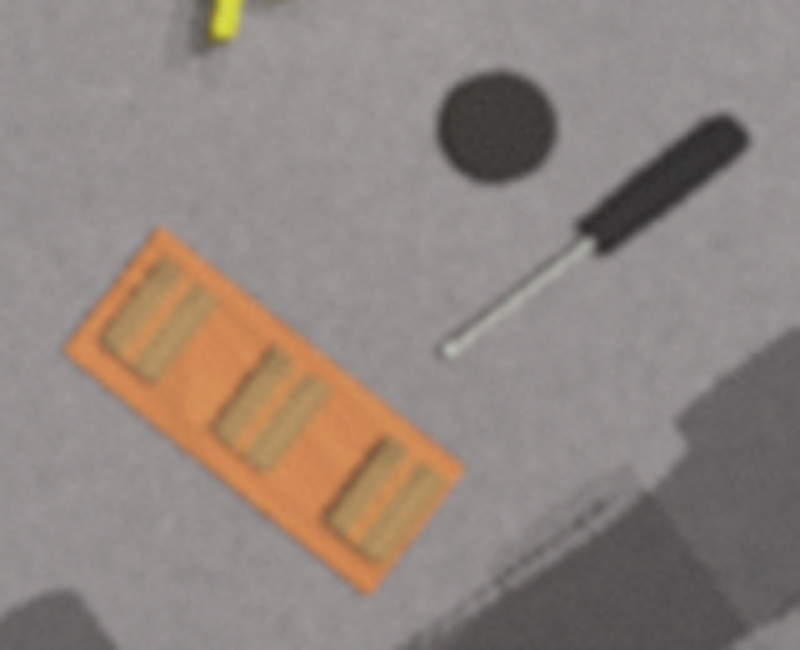

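View pics/scene_cases.png

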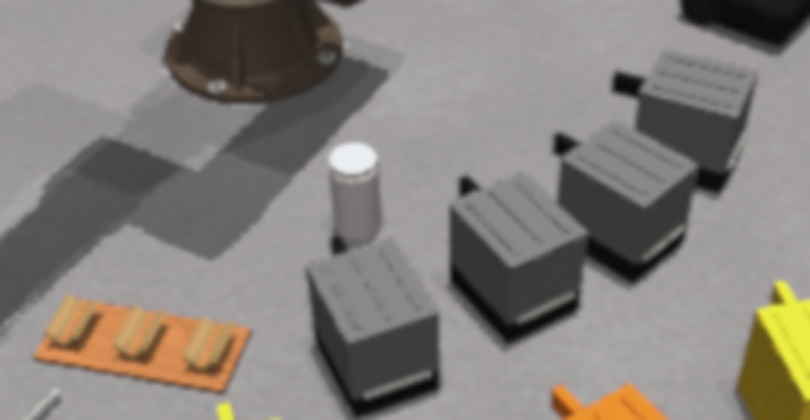

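```bash
python3 - <<'E'
from h import *
c=cap("top")
Q={1:([(630,50),(738,50),(740,188),(625,188)],(679,241)),2:([(412,90),(520,78),(538,213),(425,222)],(487,271)),
3:([(228,130),(322,98),(368,230),(265,262)],(334,296)),4:([(30,262),(118,198),(195,302),(108,376)],(190,382))}
for k,(q,t) in Q.items():
    P=np.array([onz(c,x/3+90,y/3+180,.112)[:2] for x,y in q]); ce=P.mean(0)
    ax=(P[0]+P[1]-P[2]-P[3])/2; ay=(P[0]+P[3]-P[1]-P[2])/2
    tip=onz(c,t[0]/3+90,t[1]/3+180,.095)[:2]
    d=ce-tip
    print(k,"centre",ce.round(3),"len",np.linalg.norm(ax).round(3),np.linalg.norm(ay).round(3),"yaw x",np.degrees(np.arctan2(ax[1],ax[0])).round(1),"from y",(np.degrees(np.arctan2(ay[1],ay[0]))-90).round(1),"tip",tip.round(3),"fin yaw",np.degrees(np.arctan2(d[1],d[0])).round(1),np.linalg.norm(d).round(3))
q=[(162,230),(465,468),(370,597),(65,350)]
P=np.array([onz(c,x/5+340,y/5+190,.008)[:2] for x,y in q]); ce=P.mean(0)
ay=(P[0]+P[3]-P[1]-P[2])/2; ax=(P[0]+P[1]-P[2]-P[3])/2
print("cradle",ce.round(3),np.linalg.norm(ax),np.linalg.norm(ay),np.degrees(np.arctan2(ax[1],ax[0])),np.degrees(np.arctan2(ay[1],ay[0])))
for n,u,v,z in [("can",603/3+90,365/3+180,.1),("castor",497/5+340,127/5+190,.02),("sd tip",450/5+340,350/5+190,.005)]: print(n,onz(c,u,v,z).round(3))
E
```

```text
1 centre [ 0.576 -0.069] len 0.113 0.091 yaw x 0.0 from y 1.1 tip [ 0.477 -0.068] fin yaw -0.7 0.099
2 centre [0.547 0.101] len 0.11 0.09 yaw x 8.3 from y 6.6 tip [0.449 0.089] fin yaw 7.2 0.098
3 centre [0.52  0.245] len 0.113 0.084 yaw x 20.0 from y 19.3 tip [0.427 0.213] fin yaw 18.9 0.099
4 centre [0.433 0.389] len 0.109 0.088 yaw x 38.5 from y 40.0 tip [0.355 0.327] fin yaw 38.5 0.099
cradle [ 0.451 -0.276] 0.0836761230423297 0.20173070128840673 -37.78586003926368 52.20200639232412
can [ 0.376 -0.008  0.1  ]
castor [ 0.602 -0.398  0.02 ]
sd tip [ 0.484 -0.376  0.005]
```

```bash
cat >> h.py <<'E'
CASES={1:(.576,-.069,0.),2:(.547,.101,7.3),3:(.520,.245,19.2),4:(.433,.389,39.)}
def casept(k,x,y=0,z=0):
    cx,cy,a=CASES[k]; a=np.radians(a); return np.array([cx+x*np.cos(a)-y*np.sin(a),cy+x*np.sin(a)+y*np.cos(a),z])
E
python3 - <<'E'
from h import *
delta(casept(1,-.086,0,.20),90)
a=np.radians(20.1+np.linspace(0,94.5,21)); x=-151.0*np.cos(a); z=151*np.sin(a)
print(np.c_[-np.diff(z),np.diff(x)].round(1).tolist())
E
```

```text
tool shift now-frame [0.0455 0.4469 0.4392] ; y-axis yaw 109.4 roll(rad about tool x) 0.339 shift in turned frame [0.0455 0.5675 0.2658]
[[-11.5, 4.8], [-11.1, 5.7], [-10.6, 6.6], [-10.0, 7.4], [-9.3, 8.2], [-8.6, 9.0], [-7.9, 9.6], [-7.0, 10.3], [-6.2, 10.8], [-5.3, 11.3], [-4.3, 11.7], [-3.3, 12.0], [-2.3, 12.2], [-1.3, 12.4], [-0.3, 12.4], [0.7, 12.4], [1.7, 12.3], [2.8, 12.1], [3.7, 11.9], [4.7, 11.5]]
```

```bash
python3 -m creep '{"jaw":[-1,-1,-1,-1,-1,-1,-1,-1,-1,-1],"roll":[0.113,0.113,0.113,0,0,0,0,0,0,0],"translation":[[0,0,0],[0,0,0],[0,0,0],[0.003,0.0405,0.019],[0.003,0.0405,0.019],[0.003,0.0405,0.019],[0.003,0.0405,0.019],[0.003,0.0405,0.019],[0.003,0.0405,0.019],[0.003,0.0405,0.019]]}' 15
python3 -m creep '{"jaw":[-1,-1,-1,-1,-1,-1,-1,-1,-0.5,-0.5],"roll":[0,0,0,0,0,0,0,0,0,0],"translation":[[0.003,0.0405,0.019],[0.003,0.0405,0.019],[0.003,0.0405,0.019],[0.003,0.0405,0.019],[0.003,0.0405,0.019],[0.003,0.0405,0.019],[0.003,0.0405,0.019],[0,0,0],[0,0,0],[0,0,0]]}'
python3 - <<'E'
from h import *
delta(casept(1,-.086,0,.082),90)
c=cap("wrist"); save(c,"w1"); print(proj(c,casept(1,-.1,0,.095)))
c=cap("top"); save(c,"t1",(90,150,450,340),2)
E
```

```text
time_s: 1.3
tcp_pos: [0.3578, -0.3515, 0.2057]
eef_rot: [-21.9, 90.0, -21.9]
contact_force: [1.4, -0.4, 0.7]
gripper_width: 0.0877
time_s: 2.3
tcp_pos: [0.4901, -0.0701, 0.1846]
eef_rot: [-165.4, 90.0, -165.4]
contact_force: [-0.0, -0.2, 0.0]
gripper_width: 0.0766
tool shift now-frame [ 1.216e-01  1.100e-03 -1.000e-04] ; y-axis yaw 90.0 roll(rad about tool x) -0.000 shift in turned frame [ 1.216e-01  1.100e-03 -1.000e-04]
[287.13672889 198.65801889]
```

View pics/w1.png

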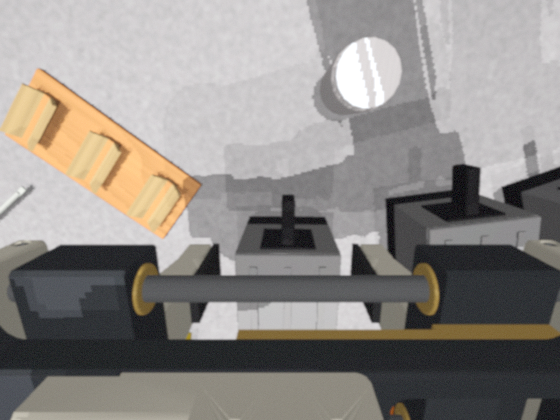

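```bash
python3 -m creep '{"jaw":[-0.5,-0.5,-0.5,-0.5,1,1,1,1,1,1],"roll":[0,0,0,0,0,0,0,0,0,0],"translation":[[0.0305,0.001,0],[0.0305,0,0],[0.0305,0,0],[0.03,0,0],[0,0,0],[0,0,0],[0,0,0],[0,0,0],[0,0,0],[0,0,0]]}' 15
python3 - <<'E'
from h import *
delta(casept(1,-.086,0,.082),90)
E
```

```text
time_s: 3.4
tcp_pos: [0.4908, -0.0686, 0.0638]
eef_rot: [13.4, 89.9, 13.4]
contact_force: [-0.4, -0.7, -0.1]
gripper_width: 0.0233
tool shift now-frame [ 0.0008 -0.0004 -0.0008] ; y-axis yaw 90.0 roll(rad about tool x) -0.000 shift in turned frame [ 0.0008 -0.0004 -0.0008]
```

```bash
python3 -m creep '{"jaw":[1,1,1,1,1,1,1,1,1,1],"roll":[0,0,0,0,0,0,0,0,0,0],"translation":[[0,0,0],[0,0,0],[-0.0115,0,0.0048],[-0.0111,0,0.0057],[-0.0106,0,0.0066],[-0.01,0,0.0074],[-0.0093,0,0.0082],[-0.0086,0,0.009],[-0.0079,0,0.0096],[-0.007,0,0.0103]]}'
python3 -m creep '{"jaw":[1,1,1,1,1,1,1,1,1,1],"roll":[0,0,0,0,0,0,0,0,0,0],"translation":[[-0.0062,0,0.0108],[-0.0053,0,0.0113],[-0.0043,0,0.0117],[-0.0033,0,0.012],[-0.0036,0,0.0246],[0.0004,0,0.0248],[0.0045,0,0.0244],[0.0084,0,0.0234],[0,0,0],[0,0,0]]}'
python3 - <<'E'
from h import *
delta(casept(1,.056+.0629,0,.030+.1373),90)
c=cap("top"); save(c,"t2",(230,150,430,300),4)
c=cap("scene"); save(c,"s2",(180,130,340,260),4)
E
```

```text
time_s: 4.4
tcp_pos: [0.5521, -0.0684, 0.1394]
eef_rot: [158.4, 89.9, 158.3]
contact_force: [-1.2, 4.2, -2.9]
gripper_width: 0.0118
time_s: 5.4
tcp_pos: [0.6965, -0.0694, 0.1485]
eef_rot: [-30.5, 89.9, -30.5]
contact_force: [3.0, -2.1, -0.0]
gripper_width: 0.0119
tool shift now-frame [ 0.0002  0.0004 -0.0016] ; y-axis yaw 90.0 roll(rad about tool x) -0.000 shift in turned frame [ 0.0002  0.0004 -0.0016]
```

View pics/t2.png

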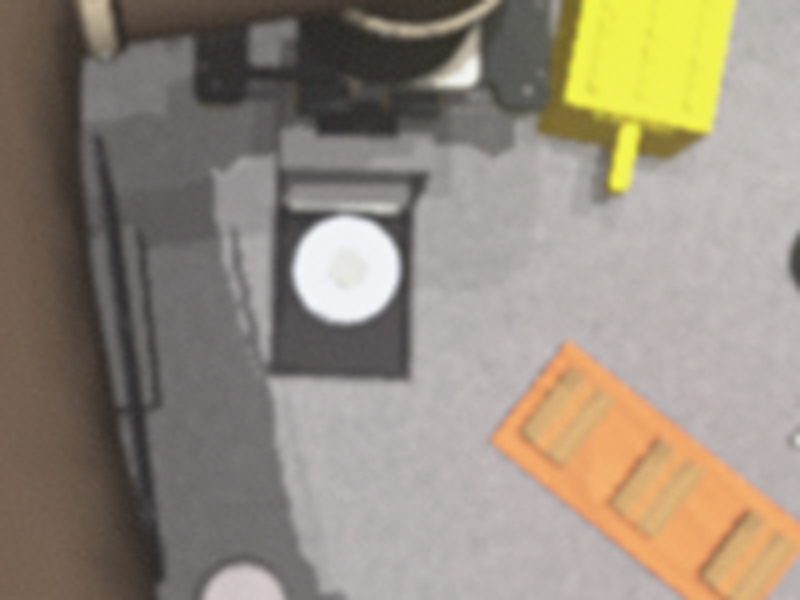

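View pics/s2.png

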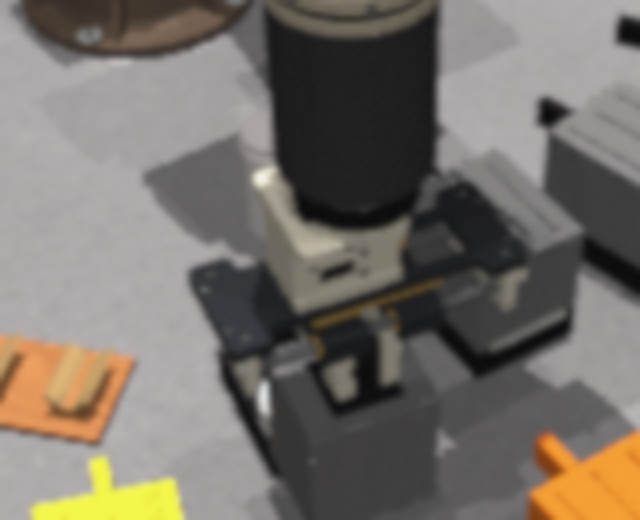

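```bash
python3 -m creep '{"jaw":[1,1,1,1,1,1,1,1,1,1],"roll":[0,0,0,0,0,0,0,0,0,0],"translation":[[-0.0084,0,-0.0234],[-0.0045,0,-0.0244],[-0.0004,0,-0.0248],[0.0036,0,-0.0246],[0.0033,0,-0.012],[0.0043,0,-0.0117],[0.0053,0,-0.0113],[0.0062,0,-0.0108],[0.007,0,-0.0103],[0.0079,0,-0.0096]]}'
python3 -m creep '{"jaw":[1,1,1,1,1,1,1,-0.4,-0.4,-0.4],"roll":[0,0,0,0,0,0,0,0,0,0],"translation":[[0.0086,0,-0.009],[0.0093,0,-0.0082],[0.01,0,-0.0074],[0.0106,0,-0.0066],[0.0111,0,-0.0057],[0.0125,0,-0.0048],[0.001,0,0],[0,0,0],[0,0,0],[0,0,0]]}'
python3 - <<'E'
from h import *
delta(casept(1,-.086,0,.082),90)
delta(casept(2,-.086,0,.20),97.3)
E
```

```text
time_s: 6.5
tcp_pos: [0.5315, -0.0683, 0.1248]
eef_rot: [26.3, 89.9, 26.3]
contact_force: [0.9, 4.7, 1.4]
gripper_width: 0.012
time_s: 7.5
tcp_pos: [0.4897, -0.069, 0.0607]
eef_rot: [-158.6, 89.9, -158.6]
contact_force: [-0.3, -0.3, 0.3]
gripper_width: 0.0306
tool shift now-frame [-0.0023  0.      0.0002] ; y-axis yaw 90.0 roll(rad about tool x) -0.000 shift in turned frame [-0.0023  0.      0.0002]
tool shift now-frame [-0.1203  0.159  -0.0282] ; y-axis yaw 90.0 roll(rad about tool x) -0.128 shift in turned frame [-0.1203  0.1613 -0.0078]
```

```bash
python3 -m creep '{"jaw":[-0.4,-0.4,-0.4,-0.4,-0.4,-0.4,-0.4,-0.4,-0.4,-0.4],"roll":[0,0,-0.128,0,0,0,0,0,0,0],"translation":[[-0.0333,0,0],[-0.0333,0,0],[-0.0333,0,0],[0,0.0403,-0.002],[0,0.0403,-0.002],[0,0.0403,-0.002],[0,0.0403,-0.002],[0.02,0,0],[0,0,0],[0,0,0]]}'
python3 - <<'E'
from h import *
delta(casept(2,-.086,0,.082),97.3)
c=cap("wrist"); save(c,"w2"); print(proj(c,casept(2,-.1,0,.095)))
c=cap("top"); save(c,"t3",(230,150,430,300),4)
E
```

```text
time_s: 8.5
tcp_pos: [0.4616, 0.0896, 0.1408]
eef_rot: [-144.3, 89.9, -137.0]
contact_force: [-0.4, -0.4, 0.3]
gripper_width: 0.0617
tool shift now-frame [0.0778 0.0005 0.0003] ; y-axis yaw 97.3 roll(rad about tool x) 0.000 shift in turned frame [0.0778 0.0005 0.0003]
[286.74608264 213.59776865]
```

View pics/w2.png

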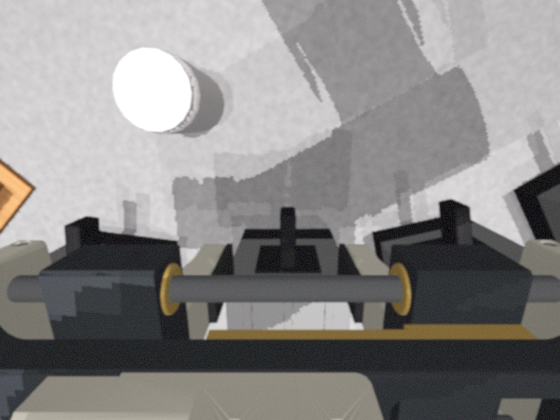

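View pics/t3.png

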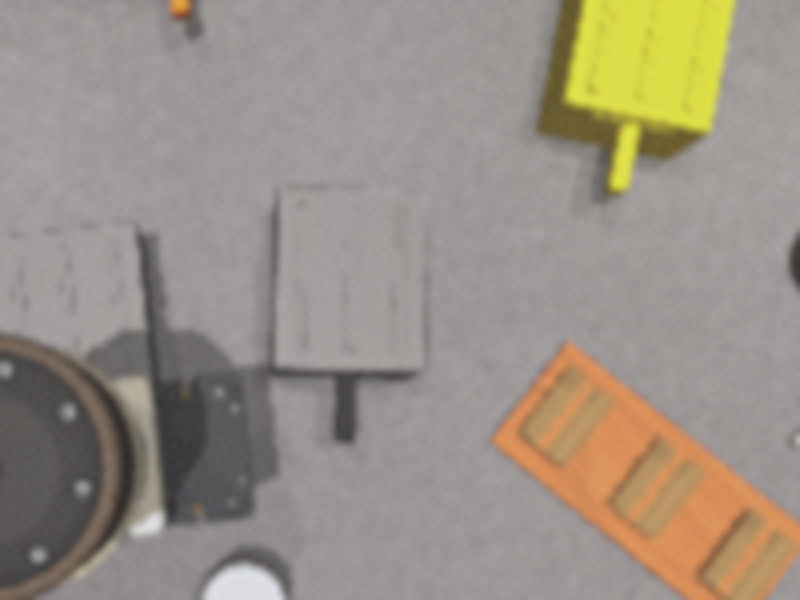

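```bash
python3 -m creep '{"jaw":[-0.4,-0.4,0,1,1,1,1,1,1,1],"roll":[0,0,0,0,0,0,0,0,0,0],"translation":[[0.026,0,0],[0.026,0,0],[0.0255,0,0],[0,0,0],[0,0,0],[0,0,0],[0,0,0],[0,0,0],[-0.0115,0,0.0048],[-0.0111,0,0.0057]]}' 15
python3 -m creep '{"jaw":[1,1,1,1,1,1,1,1,1,1],"roll":[0,0,0,0,0,0,0,0,0,0],"translation":[[-0.0106,0,0.0066],[-0.01,0,0.0074],[-0.0093,0,0.0082],[-0.0086,0,0.009],[-0.0079,0,0.0096],[-0.007,0,0.0103],[-0.0062,0,0.0108],[-0.0053,0,0.0113],[-0.0043,0,0.0117],[-0.0033,0,0.012]]}'
python3 -m creep '{"jaw":[1,1,1,1,1,-0.4,-0.4,-0.4,-0.4,-0.4],"roll":[0,0,0,0,0,0,0,0,0,0],"translation":[[-0.0036,0,0.0246],[0.0004,0,0.0248],[0.0045,0,0.0244],[0.0084,0,0.0234],[0,0,0],[0,0,0],[0,0,0],[0,0,0],[-0.02,0,0],[-0.03,0,0]]}'
python3 - <<'E'
from h import *
delta(casept(2,.056+.0629,0,.030+.1373),97.3)
c=cap("top"); save(c,"t4",(180,150,380,300),4)
c=cap("scene"); save(c,"s4",(200,130,360,260),4)
c=cap("wrist"); save(c,"w4")
E
```

```text
time_s: 9.6
tcp_pos: [0.4717, 0.0924, 0.0865]
eef_rot: [109.7, 89.9, 117.0]
contact_force: [-2.1, 6.8, -1.7]
gripper_width: 0.0119
time_s: 10.6
tcp_pos: [0.5685, 0.1051, 0.1594]
eef_rot: [74.5, 89.9, 81.8]
contact_force: [-3.5, 4.5, 0.2]
gripper_width: 0.0117
time_s: 11.6
tcp_pos: [0.6633, 0.1156, 0.1976]
eef_rot: [-167.1, 89.8, -159.8]
contact_force: [1.1, 0.9, 0.1]
gripper_width: 0.0463
tool shift now-frame [0.0493 0.0003 0.0018] ; y-axis yaw 97.3 roll(rad about tool x) 0.000 shift in turned frame [0.0493 0.0003 0.0018]
```

View pics/t4.png

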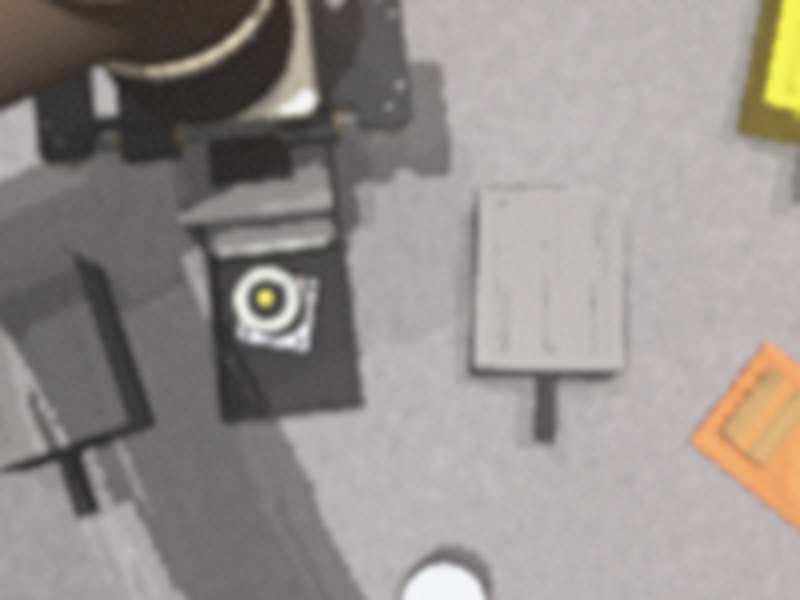

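View pics/w4.png

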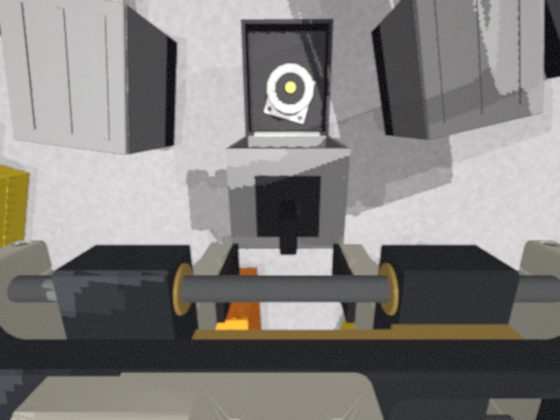

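```bash
python3 - <<'E'
from h import *
c=cap("top"); a=onz(c,180+265/4,150+298/4,.104)
for u,v in [(238,343),(305,352),(317,282)]: print(onz(c,180+u/4,150+v/4,.012).round(4))
w=cap("wrist"); b=onz(w,290.5,87.5,.104); print(a.round(4),b.round(4),casept(2,.014))
save(w,"w4b",(220,10,360,150),5); save(c,"t4b",(225,200,275,260),10)
delta([.56,.103,.2],97.3)
E
```

```text
[0.5384 0.1317 0.012 ]
[0.5333 0.087  0.012 ]
[0.5801 0.0803 0.012 ]
[0.5613 0.1063 0.104 ] [0.5608 0.1066 0.104 ] [0.56088652 0.1027789  0.        ]
tool shift now-frame [ 0.018   0.0003 -0.1052] ; y-axis yaw 97.3 roll(rad about tool x) 0.000 shift in turned frame [ 0.018   0.0003 -0.1052]
```

View pics/w4b.png

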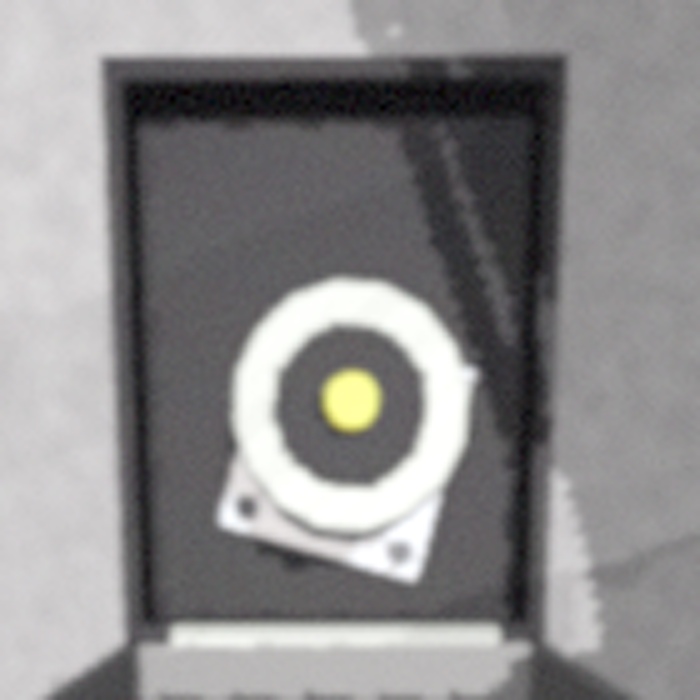

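```bash
python3 - <<'E'
from h import *
delta([.561,.1065,.069],97.3)
E
python3 -m creep '{"jaw":[-0.4,-0.4,-0.4,-0.4,-0.4,-0.4,-0.4,-0.4,-0.4,-0.4],"roll":[0,0,0,0,0,0,0,0,0,0],"translation":[[0,0.001,-0.035],[0,0.001,-0.035],[0,0.001,-0.034],[0,0,0],[0.025,0,0],[0.025,0,0],[0.02,0,0],[0,0,0],[0,0,0],[0,0,0]]}'
python3 - <<'E'
from h import *
delta([.561,.1065,.069],97.3)
c=cap("wrist"); save(c,"w5")
c=cap("top"); save(c,"t5",(180,150,380,300),4)
c=cap("scene"); save(c,"s5",(200,130,360,260),4)
E
```

```text
tool shift now-frame [ 0.149   0.0036 -0.1038] ; y-axis yaw 97.3 roll(rad about tool x) 0.000 shift in turned frame [ 0.149   0.0036 -0.1038]
time_s: 12.85
tcp_pos: [0.562, 0.1062, 0.1298]
eef_rot: [4.5, 89.9, 11.8]
contact_force: [-0.1, -0.5, -0.1]
gripper_width: 0.0615
tool shift now-frame [ 0.0798  0.0005 -0.0011] ; y-axis yaw 97.3 roll(rad about tool x) 0.001 shift in turned frame [ 0.0798  0.0005 -0.0011]
```

View pics/w5.png

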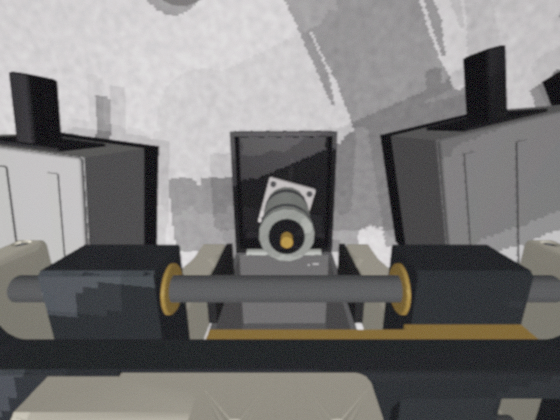

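View pics/s5.png

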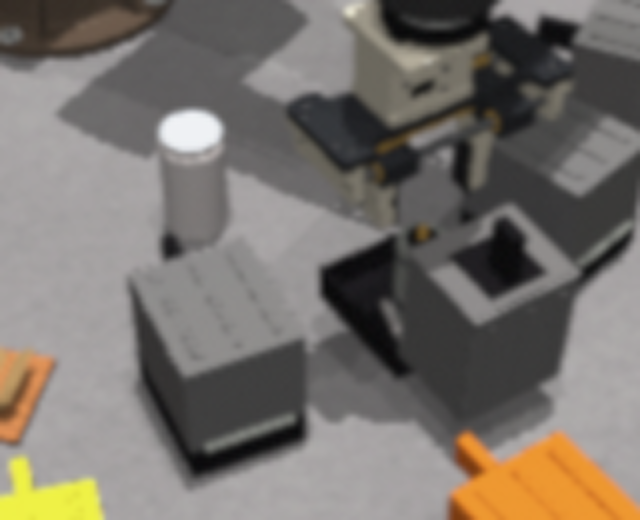

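```bash
python3 -m creep '{"jaw":[-0.4,-0.4,-0.4,-0.4,1,1,1,1,1,1],"roll":[0,0,0,0,0,0,0,0,0,0],"translation":[[0.02,0.0005,-0.001],[0.02,0,0],[0.02,0,0],[0.02,0,0],[0,0,0],[0,0,0],[0,0,0],[0,0,0],[0,0,0],[-0.005,0,0]]}' 35
python3 - <<'E'
from h import *
print(get_state()["contact_force"],get_state()["gripper_width"])
delta([.561,.1065,.069],97.3)
c=cap("top"); save(c,"t6",(180,150,380,300),4)
E
```

```text
time_s: 14.0
tcp_pos: [0.5598, 0.1062, 0.0539]
eef_rot: [172.2, 90.0, 179.5]
contact_force: [-0.3, -0.0, -3.1]
gripper_width: 0.04
[-0.34164209 -0.02450959 -3.1258787 ] 0.03999850984585923
tool shift now-frame [0.0039 0.0001 0.0012] ; y-axis yaw 97.3 roll(rad about tool x) 0.000 shift in turned frame [0.0039 0.0001 0.0012]
```

```bash
python3 -m creep '{"jaw":[1,1,1,1,1,1,1,1,1,1],"roll":[0,0,0,0,0.131,0.131,0.131,0.131,0.131,0.131],"translation":[[-0.04,0,0],[-0.04,0,0],[-0.04,0,0],[-0.04,0,0],[0,0,0],[0,0,0],[0,0,0],[0,0,0],[0,0,0],[0,0,0]]}' 35
python3 - <<'E'
from h import *
delta([.281,-.423,.23],52.2)
c=cap("top"); save(c,"t6",(180,150,480,350),2.6)
c=cap("scene"); save(c,"s6",(200,80,360,260),4)
E
```

```text
time_s: 15.05
tcp_pos: [0.5597, 0.1062, 0.2135]
eef_rot: [-135.3, 89.9, -173.3]
contact_force: [-0.5, 0.2, -2.4]
gripper_width: 0.0395
tool shift now-frame [ 0.0029 -0.5885  0.1066] ; y-axis yaw 52.0 roll(rad about tool x) -0.004 shift in turned frame [ 0.0029 -0.5889  0.1042]
```

View pics/s6.png

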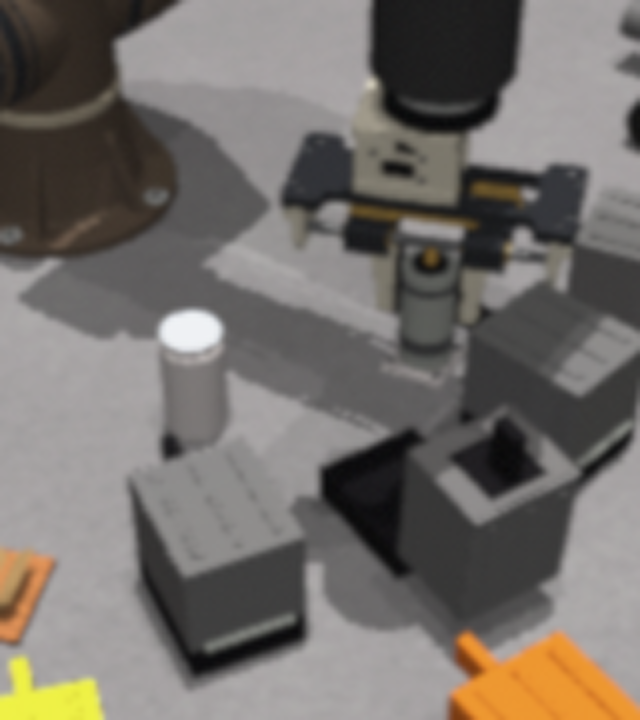

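```bash
python3 -m creep '{"jaw":[1,1,1,1,1,1,1,1,1,1],"roll":[0,0,0,0,0,0,0,0,0,0],"translation":[[0,-0.042,0.0075],[0,-0.042,0.0075],[0,-0.042,0.0075],[0,-0.042,0.0075],[0,-0.042,0.0075],[0,-0.042,0.0075],[0,-0.042,0.0075],[0,-0.042,0.0075],[0,-0.042,0.0075],[0,-0.042,0.0075]]}'
python3 -m creep '{"jaw":[1,1,1,1,1,1,1,1,1,1],"roll":[0,0,0,0,0,0,0,0,0,0],"translation":[[0,-0.042,0.0075],[0,-0.042,0.0075],[0,-0.042,0.0075],[0,-0.042,0.0075],[0.035,0,0],[0.035,0,0],[0.035,0,0],[0.03,0,0],[0.02,0,0],[0,0,0]]}'
python3 - <<'E'
from h import *
delta([.281,-.423,.065],52.2); print(get_state()["contact_force"])
c=cap("top"); save(c,"t7",(300,180,540,420),2.5)
c=cap("scene"); save(c,"s7",(0,80,260,280),3)
E
```

```text
time_s: 16.15
tcp_pos: [0.3614, -0.2729, 0.2141]
eef_rot: [45.4, 90.0, 7.9]
contact_force: [1.3, -0.2, -3.5]
gripper_width: 0.0396
time_s: 17.15
tcp_pos: [0.2818, -0.4216, 0.0562]
eef_rot: [178.4, 89.7, 140.9]
contact_force: [-0.4, 0.2, -2.6]
gripper_width: 0.0397
tool shift now-frame [ 0.0102 -0.0016  0.0002] ; y-axis yaw 52.5 roll(rad about tool x) 0.004 shift in turned frame [ 0.0102 -0.0016  0.0002]
[-0.39163022  0.20926936 -2.5793802 ]
```

View pics/s7.png

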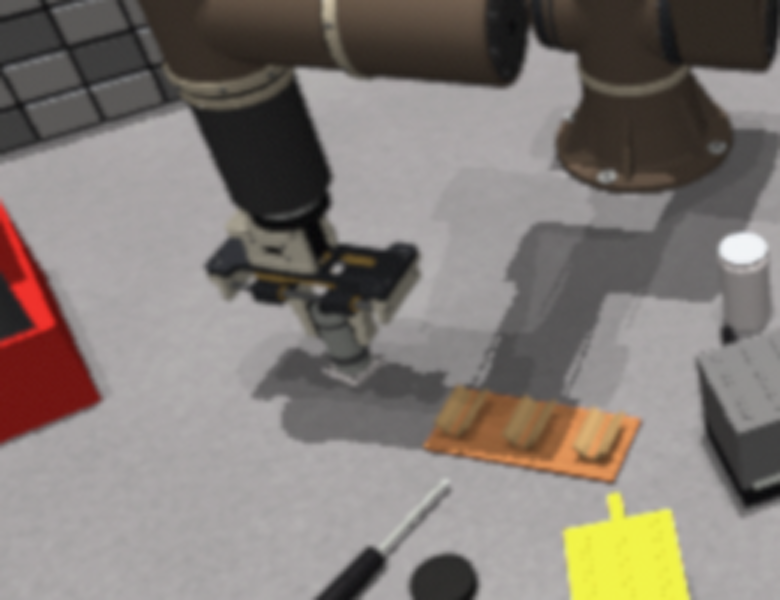

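View pics/t7.png

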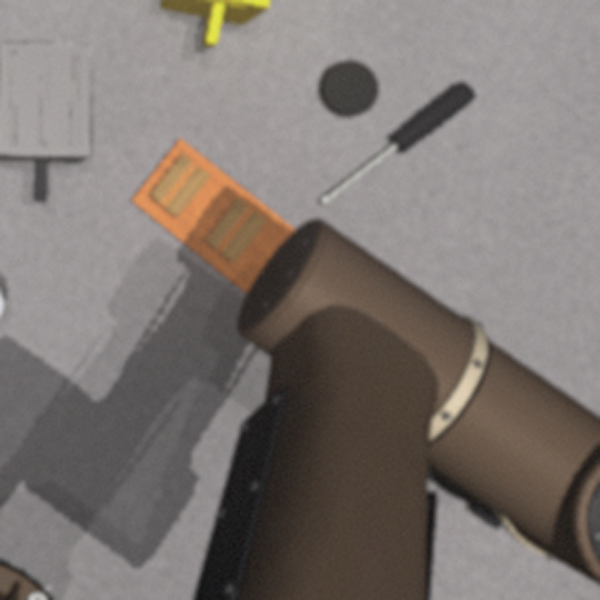

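```bash
python3 -m creep '{"jaw":[1,1,1,1,1,1,1,1,1,1],"roll":[0,0,0,0,0,0,0,0,0,0],"translation":[[0.006,0,0],[0.005,0,0],[0,0,0],[-0.002,0,0.0116],[-0.0009,0,0.012],[0.0011,0,0.012],[0.0032,0,0.0116],[0.0052,0,0.0108],[0,0,0],[0,0,0]]}' 20
python3 - <<'E'
from h import *
print(get_state()["contact_force"])
c=cap("scene"); save(c,"s8",(40,120,200,240),5)
c=cap("wrist"); save(c,"w8")
E
```

```text
time_s: 18.25
tcp_pos: [0.3311, -0.4603, 0.0422]
eef_rot: [-21.0, 89.9, -58.6]
contact_force: [-0.7, -0.6, 7.1]
gripper_width: 0.0396
[-0.69186612 -0.57590792  7.06961189]
```

View pics/s8.png

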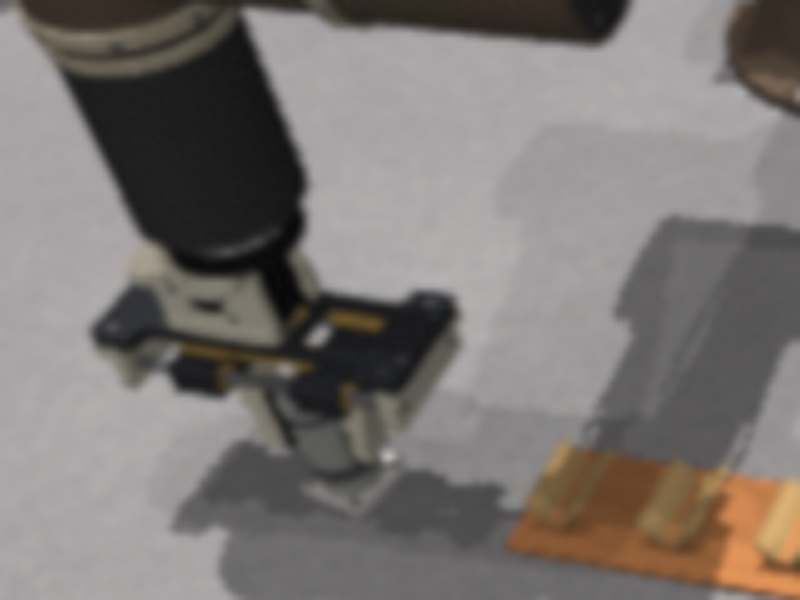

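View pics/w8.png

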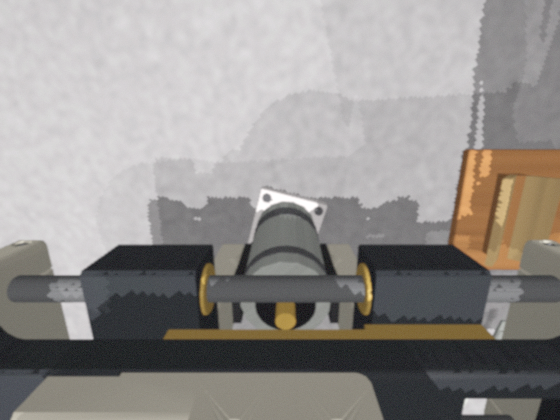

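```bash
cat >> h.py <<'E'
def tiltview(c,h,phis):
    T=toolT(); g=T[:3,3]-.019*T[:3,0]; up=-T[:3,0]; f=T[:3,2]; y=T[:3,1]
    for p in phis:
        r=np.radians(p); a=up*np.cos(r)+f*np.sin(r); n=f*np.cos(r)-up*np.sin(r)
        tip=g+a*(.1-h); fc=g-a*h-n*.023; fc2=g-a*h+n*.023
        print(p,"tip",proj(c,tip).round(0),"cyltop",proj(c,g+a*(.088-h)).round(0),"flange back edge",proj(c,fc).round(0),"z low",fc[2].round(3),fc2[2].round(3))
E
python3 - <<'E'
from h import *
c=cap("wrist"); tiltview(c,.065,[0,10,20,30,40,50]); tiltview(c,.061,[0,10])
E
```

```text
0 tip [286. 314.] cyltop [286. 298.] flange back edge [286. 201.] z low -0.004 -0.004
10 tip [286. 326.] cyltop [286. 305.] flange back edge [286. 187.] z low 0.001 -0.007
20 tip [286. 335.] cyltop [286. 311.] flange back edge [286. 174.] z low 0.008 -0.008
30 tip [286. 342.] cyltop [286. 316.] flange back edge [286. 163.] z low 0.016 -0.007
40 tip [286. 345.] cyltop [286. 319.] flange back edge [286. 153.] z low 0.026 -0.003
50 tip [286. 346.] cyltop [286. 320.] flange back edge [286. 145.] z low 0.037 0.002
0 tip [286. 321.] cyltop [286. 303.] flange back edge [286. 202.] z low 0.0 0.0
10 tip [286. 334.] cyltop [286. 312.] flange back edge [286. 189.] z low 0.005 -0.003
```

```bash
python3 -m creep '{"jaw":[-0.1,-0.1,-0.1,-0.1,-0.1,1,1,1,1,1],"roll":[0,0,0,0,0,0,0,0,0,0],"translation":[[0,0,0],[0,0,0],[-0.01,0,0],[-0.014,0,0],[-0.01,0,0],[0,0,0],[0,0,0],[0,0,0],[-0.0014,0,0.0073],[-0.0013,0,0.0073]]}' 4
python3 -m creep '{"jaw":[1,1,1,1,1,1,1,1,1,1],"roll":[0,0,0,0,0,0,0,0,0,0],"translation":[[-0.0001,0,0.0074],[-0.0001,0,0.0074],[0.0012,0,0.0074],[0.0012,0,0.0073],[0.0024,0,0.007],[0.0025,0,0.007],[0,0,0],[0,0,0],[0,0,0],[0,0,0]]}'
python3 - <<'E'
from h import *
print(get_state()["contact_force"],get_state()["gripper_width"])
c=cap("scene"); save(c,"s9",(40,120,200,240),5)
c=cap("wrist"); save(c,"w9"); tiltview(c,.095,[0,20,40])
E
```

```text
time_s: 19.4
tcp_pos: [0.341, -0.4675, 0.0777]
eef_rot: [-178.0, 89.9, 144.3]
contact_force: [-0.9, 0.1, 2.0]
gripper_width: 0.0397
time_s: 20.4
tcp_pos: [0.3754, -0.4939, 0.071]
eef_rot: [14.2, 90.0, -23.5]
contact_force: [-1.2, -2.0, 2.4]
gripper_width: 0.0396
[-1.19446246 -2.036867    2.44442427] 0.039635379047547444
0 tip [286. 278.] cyltop [286. 267.] flange back edge [286. 192.] z low -0.005 -0.005
20 tip [286. 281.] cyltop [286. 264.] flange back edge [286. 155.] z low 0.009 -0.007
40 tip [286. 283.] cyltop [286. 261.] flange back edge [286. 119.] z low 0.032 0.002
```

View pics/s9.png

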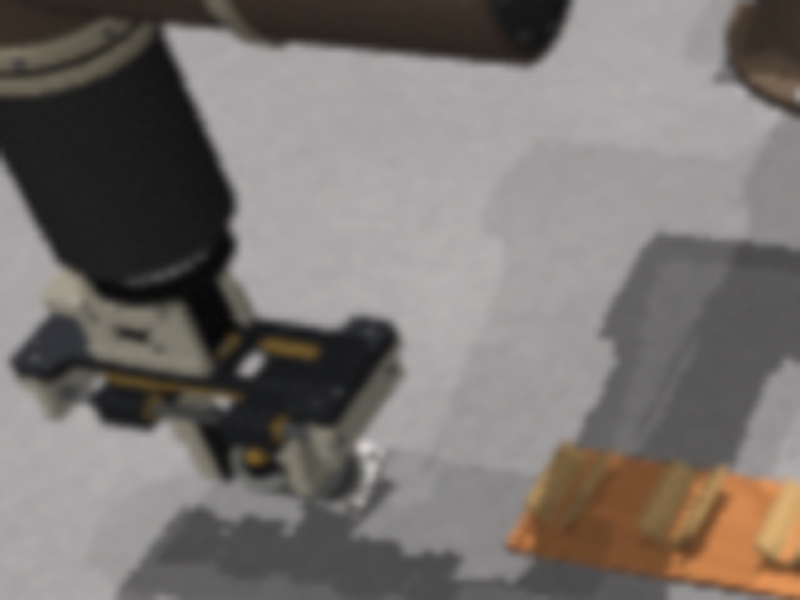

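View pics/w9.png

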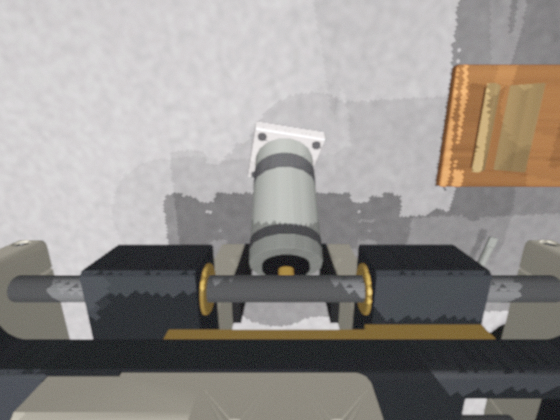

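```bash
python3 -m creep '{"jaw":[1,1,1,1,1,1,1,1,1,1],"roll":[0,0,0,0,0,0,0,0,0,0],"translation":[[0.0036,0,0.0065],[0.0037,0,0.0065],[0.0047,0,0.0058],[0.0047,0,0.0058],[0.0056,0,0.0048],[0.0056,0,0.0048],[0.0064,0,0.0038],[0.0064,0,0.0038],[0.007,0,0.0026],[0.0065,0,0.0026]]}' 4
python3 - <<'E'
from h import *
print(get_state()["contact_force"],get_state()["gripper_width"])
c=cap("scene"); save(c,"s10",(40,120,200,240),5)
c=cap("wrist"); save(c,"w10"); tiltview(c,.095,[70,80,90])
E
```

```text
time_s: 21.5
tcp_pos: [0.4125, -0.5226, 0.0157]
eef_rot: [172.5, 89.9, 134.8]
contact_force: [0.0, 0.4, -0.7]
gripper_width: 0.04
[ 0.03712052  0.42476821 -0.71266001] 0.040009520827298126
70 tip [286. 283.] cyltop [286. 260.] flange back edge [286.  75.] z low 0.024 -0.02
80 tip [286. 283.] cyltop [286. 260.] flange back edge [286.  68.] z low 0.041 -0.005
90 tip [286. 282.] cyltop [286. 261.] flange back edge [286.  67.] z low 0.057 0.011
```

View pics/w10.png

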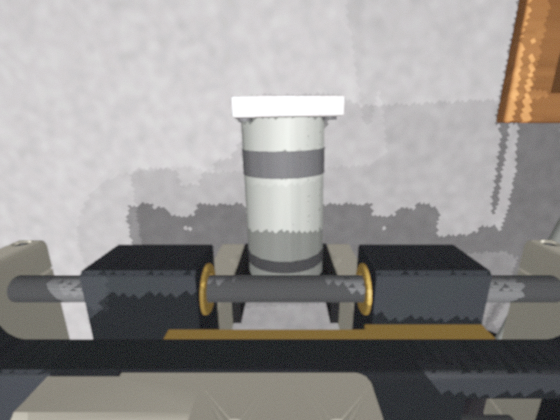

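```bash
python3 - <<'E'
from h import *
c=cap("wrist"); T=toolT()
for u,v in [(288,97),(288,115)]:
    p=onz(c,u,v,.046); print(p.round(4), (T[:3,:3].T@(p-T[:3,3])).round(4))
m=cap("top"); save(m,"t10",(340,190,560,420),2.6)
E
```

```text
[ 0.3447 -0.4691  0.046 ] [-0.0301  0.0007 -0.0859]
[ 0.3502 -0.4734  0.046 ] [-0.0301  0.0008 -0.0789]
```

View pics/t10.png

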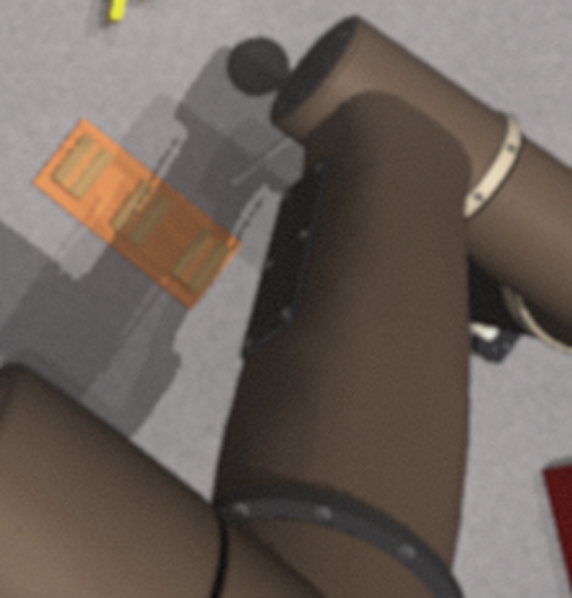

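```bash
python3 -m creep '{"jaw":[-0.14,-0.14,-0.14,-0.14,1,1,1,1,1,1],"roll":[0,0,0,0,0,0,0,0,0,0],"translation":[[0,0,0],[0.002,0,-0.012],[0.0015,0,-0.014],[0.002,0,-0.013],[0,0,0],[0,0,0],[0,0,0],[0,0,0],[-0.03,0,0],[-0.035,0,0]]}' 40
python3 - <<'E'
from h import *
print(get_state()["contact_force"],get_state()["gripper_width"])
c=cap("wrist"); save(c,"w11"); T=toolT(); print(T[:3,3])
c=cap("scene"); save(c,"s11",(40,120,200,240),5)
E
```

```text
time_s: 22.7
tcp_pos: [0.3811, -0.4981, 0.0748]
eef_rot: [176.1, 89.8, 138.4]
contact_force: [0.7, -0.3, -1.8]
gripper_width: 0.0396
[ 0.69477041 -0.29101516 -1.76271244] 0.039561497977389136
[ 0.3840409  -0.50114583  0.0824392 ]
```

View pics/w11.png

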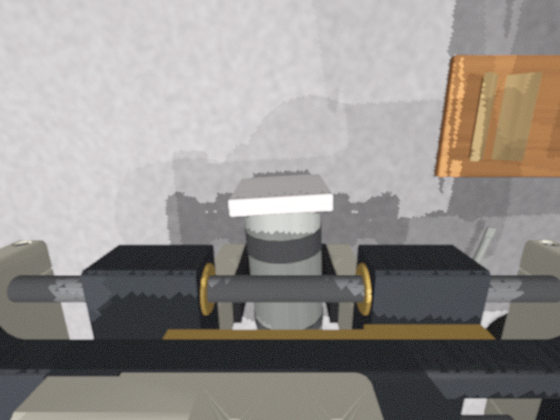

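View pics/s11.png

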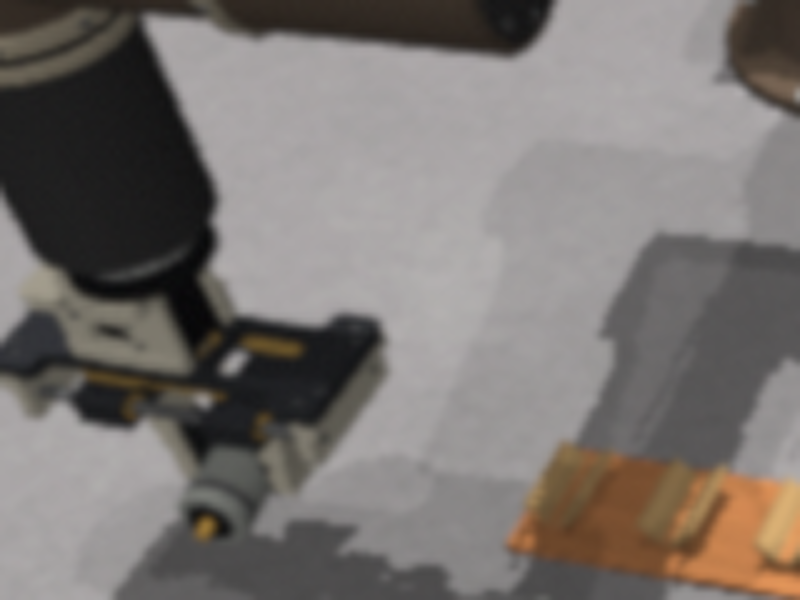

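```bash
python3 - <<'E'
from h import *
c=cap("wrist"); T=toolT()
for z in (.03,.036,.041):
  for v in (195,213):
    p=onz(c,283,v,T[2,3]+z); print(z,v,(T[:3,:3].T@(p-T[:3,3])).round(4))
# cradle
m=cap("top"); save(m,"t11",(340,190,500,320),5)
E
```

```text
0.03 195 [-0.0302 -0.0017 -0.0431]
0.03 213 [-0.0302 -0.0017 -0.0345]
0.036 195 [-0.0362 -0.0017 -0.0445]
0.036 213 [-0.0362 -0.0017 -0.0363]
0.041 195 [-0.0412 -0.0016 -0.0457]
0.041 213 [-0.0412 -0.0016 -0.0378]
```

View pics/t11.png

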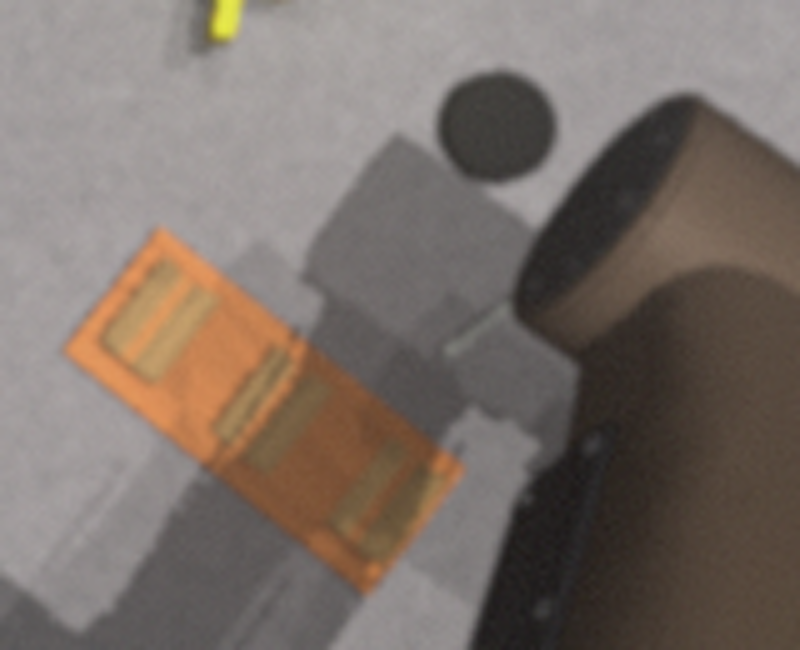

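```bash
python3 - <<'E'
from h import *
m=cap("top")
for u,v in [(160,320),(272,407),(387,498)]: print(onz(m,340+u/5,190+v/5,.025).round(4))
e=np.array([np.cos(np.radians(52.2)),np.sin(np.radians(52.2)),0]); zc=np.array([e[1],-e[0],0])
for k in(-1,0,1): print(np.array([.451,-.276,0])+.074*k*e)
seat=np.array([.451,-.276,0])+.074*e
delta(seat-.0035*zc+[0,0,.033],52.2,grasp=False)
E
```

```text
[ 0.4968 -0.2181  0.025 ]
[ 0.4529 -0.2763  0.025 ]
[ 0.4073 -0.3354  0.025 ]
[ 0.40564488 -0.33447147  0.        ]
[ 0.451 -0.276  0.   ]
[ 0.49635512 -0.21752853  0.        ]
tool shift now-frame [ 0.0427  0.2924 -0.085 ] ; y-axis yaw 52.3 roll(rad about tool x) 0.001 shift in turned frame [ 0.0427  0.2923 -0.0853]
```

```bash
python3 -m creep '{"jaw":[1,1,1,1,1,1,1,1,1,1],"roll":[0,0,0,0,0,0,0,0,0,0],"translation":[[0,0.0365,-0.0106],[0,0.0365,-0.0107],[0,0.0365,-0.0106],[0,0.0365,-0.0107],[0,0.0365,-0.0106],[0,0.0365,-0.0107],[0,0.0365,-0.0106],[0,0.0365,-0.0107],[0.012,0,0],[0,0,0]]}' 40
python3 - <<'E'
from h import *
e=np.array([np.cos(np.radians(52.2)),np.sin(np.radians(52.2)),0]); zc=np.array([e[1],-e[0],0])
seat=np.array([.451,-.276,0])+.074*e
delta(seat-.0035*zc+[0,0,.033],52.2,grasp=False)
c=cap("wrist"); save(c,"w12")
for s in (-.028,.028):print(proj(c,seat+zc*s+[0,0,.016]))
E
```

```text
time_s: 23.95
tcp_pos: [0.4917, -0.2146, 0.0618]
eef_rot: [-153.3, 89.7, 169.1]
contact_force: [-1.4, -0.6, -3.3]
gripper_width: 0.0395
tool shift now-frame [0.0287 0.0006 0.0021] ; y-axis yaw 52.4 roll(rad about tool x) 0.003 shift in turned frame [0.0287 0.0006 0.0021]
[286.80825946 201.65447867]
[286.46325138 272.07770395]
```

View pics/w12.png

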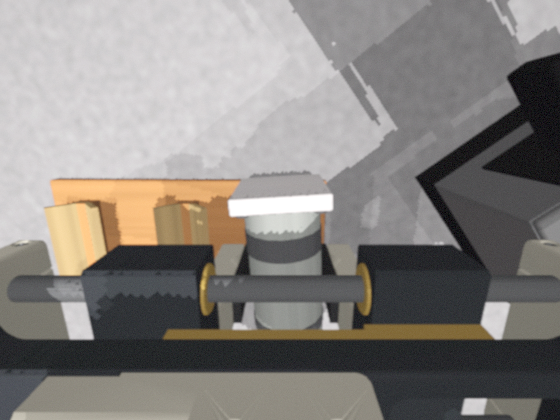

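```bash
python3 -m creep '{"jaw":[1,1,1,1,1,-0.14,-0.14,-0.14,-0.14,-0.14],"roll":[0,0,0,0,0,0,0,0,0,0],"translation":[[0.01,0,0.002],[0.01,0,0],[0.004,0,0],[0.004,0,0],[0,0,0],[0,0,0],[0,0,0],[0,0,0],[-0.02,0,0],[-0.04,0,0]]}' 40
python3 - <<'E'
from h import *
delta(casept(2,.056+.0629,0,.2),97.3)
c=cap("wrist"); save(c,"w13")
c=cap("scene"); save(c,"s13",(100,170,260,290),5)
E
```

```text
time_s: 25.0
tcp_pos: [0.4923, -0.2168, 0.0942]
eef_rot: [-149.4, 89.6, 172.9]
contact_force: [0.2, -0.2, 0.3]
gripper_width: 0.0499
tool shift now-frame [-0.0876  0.3686 -0.0679] ; y-axis yaw 52.3 roll(rad about tool x) -0.786 shift in turned frame [-0.0876  0.3085  0.2129]
```

View pics/w13.png

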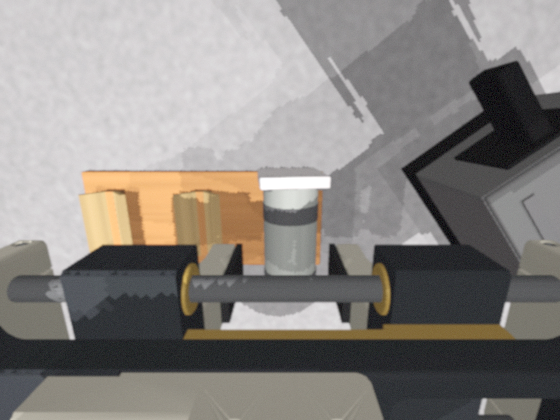

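View pics/s13.png

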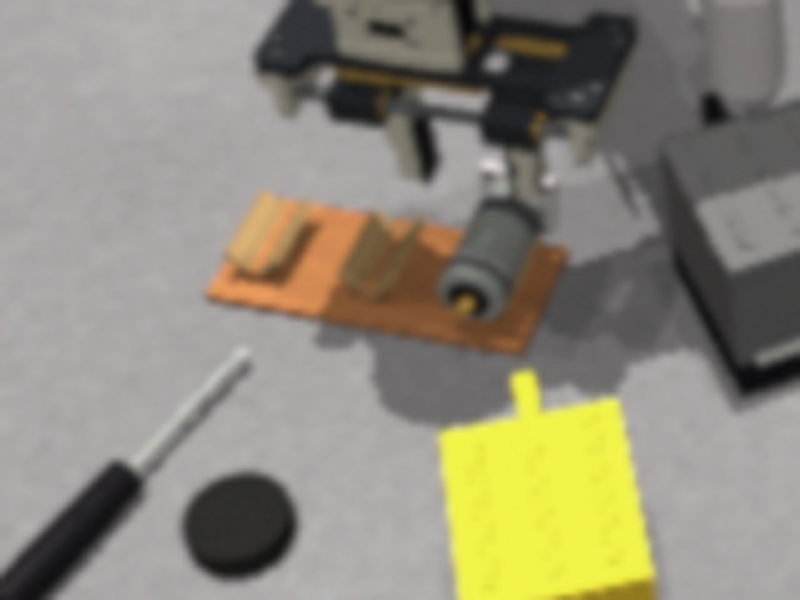

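```bash
python3 -m creep '{"jaw":[-0.4,-0.4,-0.4,-0.4,-0.4,-0.4,-0.4,-0.4,-0.4,-0.4],"roll":[-0.131,-0.131,-0.131,-0.131,-0.131,-0.131,0,0,0,0],"translation":[[-0.04,0,0],[-0.04,0,0],[-0.037,0,0],[0,0,0],[0,0,0],[0,0,0],[0,0.0343,0.0237],[0,0.0343,0.0237],[0,0.0343,0.0237],[0,0.0343,0.0237]]}' 15
python3 -m creep '{"jaw":[-0.4,-0.4,-0.4,-0.4,-0.4,-0.4,-0.4,-0.4,-0.4,-0.4],"roll":[0,0,0,0,0,0,0,0,0,0],"translation":[[0,0.0343,0.0237],[0,0.0343,0.0237],[0,0.0343,0.0237],[0,0.0343,0.0237],[0,0.0343,0.0237],[0,0,0],[0,0,0],[0,0,0],[0,0,0],[0,0,0]]}' 15
python3 - <<'E'
from h import *
delta(casept(2,.056+.0629,0,.1673),97.3)
c=cap("wrist"); save(c,"w14"); print(proj(c,casept(2,.056+.0629,0,.186)))
m=cap("top"); save(m,"t14",(340,190,500,320),5)
E
```

```text
time_s: 26.1
tcp_pos: [0.5716, -0.0676, 0.2133]
eef_rot: [-8.9, 90.0, -1.6]
contact_force: [0.6, 0.2, 0.5]
gripper_width: 0.0615
time_s: 27.1
tcp_pos: [0.6667, 0.1154, 0.2136]
eef_rot: [17.4, 90.0, 24.6]
contact_force: [-0.3, -0.1, 0.4]
gripper_width: 0.0612
tool shift now-frame [ 0.0653  0.001  -0.0017] ; y-axis yaw 97.3 roll(rad about tool x) -0.001 shift in turned frame [ 0.0653  0.001  -0.0017]
[287.46998658 238.40475442]
```

View pics/w14.png

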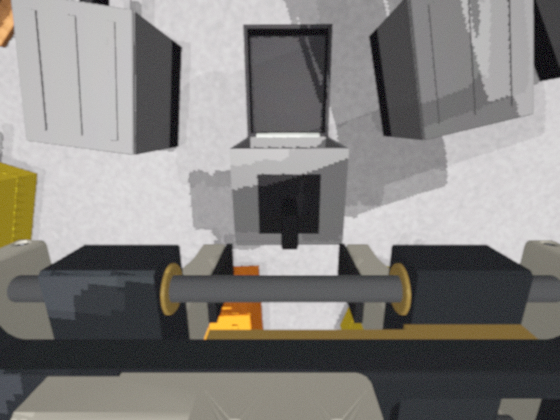

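View pics/t14.png

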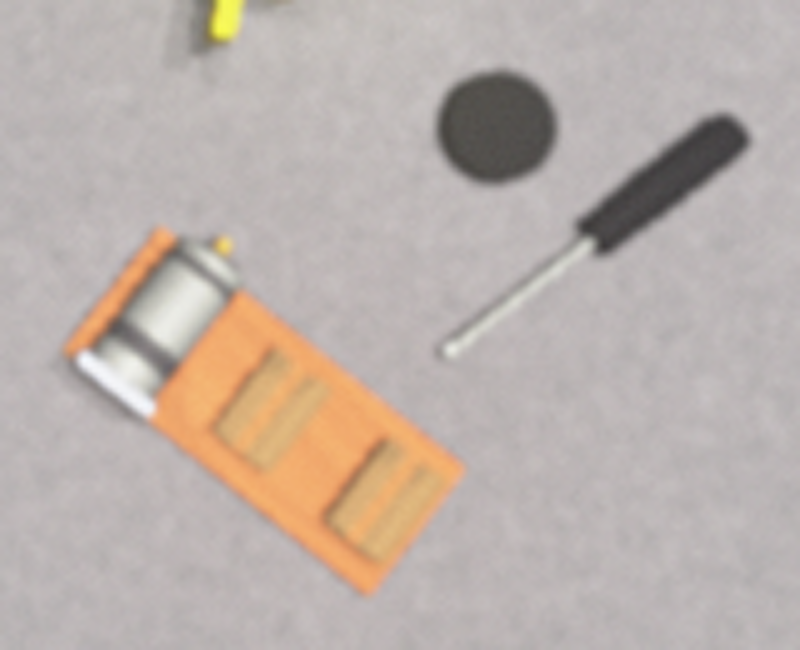

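```bash
python3 -m creep '{"jaw":[-0.4,-0.4,1,1,1,1,1,1,1,1],"roll":[0,0,0,0,0,0,0,0,0,0],"translation":[[0.0325,0.001,-0.001],[0.0325,0,-0.001],[0,0,0],[0,0,0],[0,0,0],[0,0,0],[0,0,0],[0,0,0],[-0.0084,0,-0.0234],[-0.0045,0,-0.0244]]}' 15
python3 -m creep '{"jaw":[1,1,1,1,1,1,1,1,1,1],"roll":[0,0,0,0,0,0,0,0,0,0],"translation":[[-0.0004,0,-0.0248],[0.0036,0,-0.0246],[0.0033,0,-0.012],[0.0043,0,-0.0117],[0.0053,0,-0.0113],[0.0062,0,-0.0108],[0.007,0,-0.0103],[0.0079,0,-0.0096],[0.0086,0,-0.009],[0.0093,0,-0.0082]]}'
python3 -m creep '{"jaw":[1,1,1,1,1,-0.4,-0.4,-0.4,-0.4,-0.4],"roll":[0,0,0,0,0,0,0,0,0,0],"translation":[[0.01,0,-0.0074],[0.0106,0,-0.0066],[0.0111,0,-0.0057],[0.0125,0,-0.0048],[0.0005,0,0],[0,0,0],[0,0,0],[-0.03,0,0],[-0.04,0,0],[-0.03,0,0]]}'
python3 - <<'E'
from h import *
delta(casept(2,-.086,0,.082),97.3)
delta(casept(3,-.086,0,.082),109.2)
m=cap("top"); save(m,"t15",(90,180,350,320),3)
E
```

```text
time_s: 28.2
tcp_pos: [0.6176, 0.1117, 0.1609]
eef_rot: [41.0, 89.9, 48.3]
contact_force: [1.0, 3.3, -5.4]
gripper_width: 0.0115
time_s: 29.2
tcp_pos: [0.4853, 0.0943, 0.1068]
eef_rot: [61.5, 90.0, 68.9]
contact_force: [-6.6, 2.4, 7.6]
gripper_width: 0.012
time_s: 30.2
tcp_pos: [0.4626, 0.0911, 0.1637]
eef_rot: [8.0, 89.9, 15.3]
contact_force: [0.5, -0.2, 0.2]
gripper_width: 0.0463
tool shift now-frame [ 0.1007 -0.0009 -0.0012] ; y-axis yaw 97.3 roll(rad about tool x) 0.001 shift in turned frame [ 0.1007 -0.0009 -0.0012]
tool shift now-frame [ 0.1008  0.1276 -0.0078] ; y-axis yaw 97.3 roll(rad about tool x) -0.207 shift in turned frame [0.1008 0.1265 0.0186]
```

View pics/t15.png

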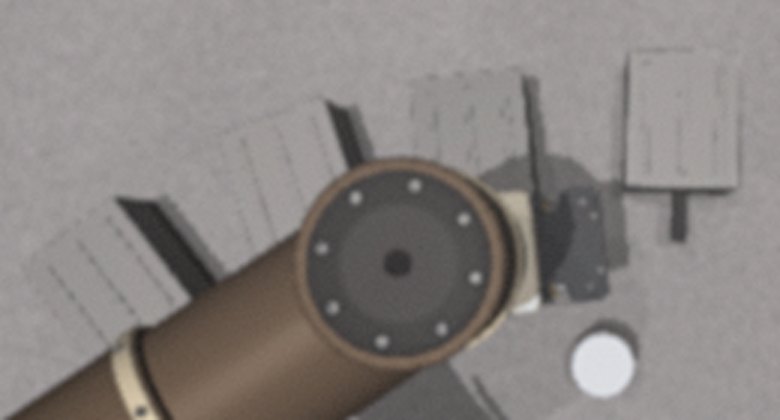

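```bash
python3 - <<'E'
from h import *
c=cap("wrist"); save(c,"w15"); print(proj(c,casept(2,-.1,0,.095)),proj(c,casept(2,-.1,0,.069)), proj(c,casept(2,-.56,0,.112)))
H=casept(2,.056,0,.03); 
def lp(x,y,z,th): # point in case frame rotated
    dx,dz=x-.056,z-.03; c_,s_=np.cos(th),np.sin(th)
    return casept(2,.056+dx*c_+dz*s_,y,.03-dx*s_+dz*c_)
for th in(0,.04,.08,.12): print(th,proj(c,lp(-.1,0,.095,th)).round(1),proj(c,lp(-.1,0,.069,th)).round(1))
m=cap("top")
for th in(0,.04,.08,.12): print(th,[((proj(m,lp(.056,y,.112,th))-[90,180])*3).round(0) for y in (.046,-.046)])
E
```

```text
[283.95595397 198.69648528] [284.03855208 191.51490788] [  284.35426597 -1240.27886393]
0 [284.  198.7] [284.  191.5]
0.04 [283.9 203.9] [284. 195.]
0.08 [283.9 209.7] [284.  198.8]
0.12 [283.9 216. ] [284.  203.1]
0 [array([411.,  88.]), array([523.,  76.])]
0.04 [array([411.,  85.]), array([523.,  73.])]
0.08 [array([411.,  81.]), array([522.,  69.])]
0.12 [array([410.,  77.]), array([522.,  65.])]
```

View pics/w15.png

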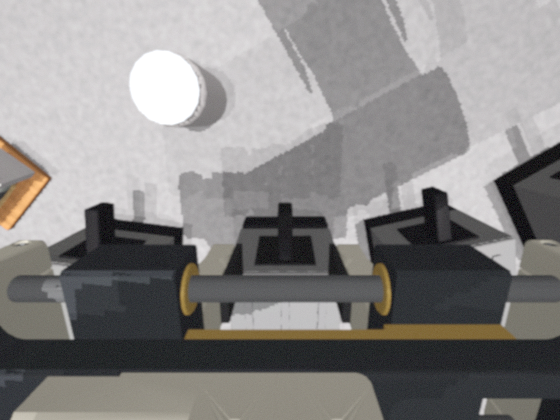

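```bash
python3 -m creep '{"jaw":[1,1,1,1,1,1,1,1,1,1],"roll":[0,0,0,0,0,0,0,0,0,0],"translation":[[0.015,0,-0.001],[0.01,0,0],[0,0,0],[0,0,0],[0.015,0,0],[0.015,0,0],[0.008,0,0],[0.004,0,0],[0.003,0,0],[0,0,0]]}' 15
python3 - <<'E'
from h import *
print(get_state()["contact_force"])
E
python3 -m creep '{"jaw":[1,1,1,1,-0.4,-0.4,-0.4,-0.4,-0.4,-0.4],"roll":[0,0,0,0,0,0,-0.1035,-0.1035,0,0],"translation":[[0.0015,0,0],[0,0,0],[-0.035,0,0],[-0.04,0,0],[0,0,0],[0,0,0],[0,0,0],[0,0,0],[0,0.042,0.006],[0,0.042,0.006]]}' 15
python3 - <<'E'
from h import *
c=cap("wrist"); save(c,"w16")
delta(casept(3,-.086,0,.082),109.2)
m=cap("top"); save(m,"t16",(90,180,350,320),3)
E
```

```text
time_s: 31.35
tcp_pos: [0.4577, 0.0905, 0.0902]
eef_rot: [-177.4, 89.7, -170.1]
contact_force: [-12.7, 6.3, 4.6]
gripper_width: 0.0116
[-12.70043632   6.29560523   4.5557548 ]
time_s: 32.35
tcp_pos: [0.4439, 0.1739, 0.1637]
eef_rot: [-159.0, 89.9, -140.0]
contact_force: [1.7, -1.2, 0.5]
gripper_width: 0.0461
tool shift now-frame [0.1011 0.0373 0.0074] ; y-axis yaw 109.2 roll(rad about tool x) -0.001 shift in turned frame [0.1011 0.0373 0.0074]
```

View pics/w16.png

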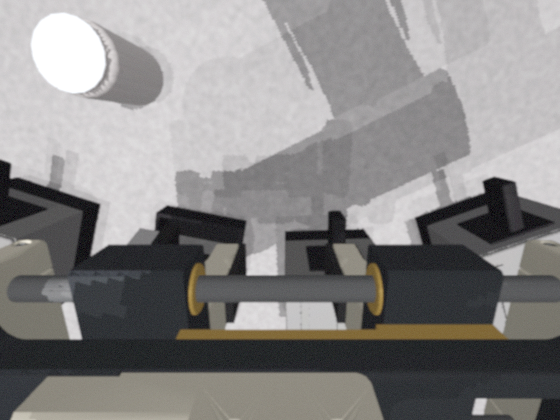

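View pics/t16.png

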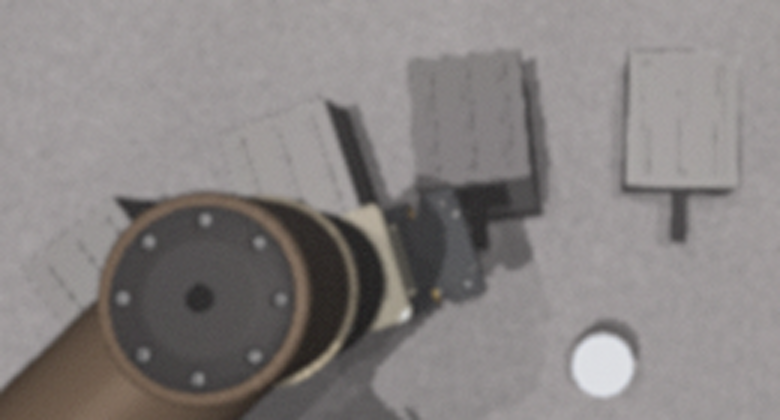

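```bash
python3 - <<'E'
from h import *
delta(casept(2,-.084,0,.164),97.3,grasp=False)
E
python3 -m creep '{"jaw":[1,1,1,1,1,1,1,1,1,1],"roll":[0.1035,0.1035,0,0,0,0,0,0,0,0],"translation":[[-0.01,0,0],[-0.01,0,0],[0,0,0],[0,0,0],[0,0,0],[0,0,0],[0,0,0],[0,-0.028,0.0005],[0,-0.028,0.0005],[0,-0.028,0.0005]]}' 15
python3 - <<'E'
from h import *
delta(casept(2,-.084,0,.094),97.3,grasp=False)
c=cap("wrist"); save(c,"w17")
E
```

```text
tool shift now-frame [-0.0001 -0.0884 -0.0102] ; y-axis yaw 109.3 roll(rad about tool x) 0.210 shift in turned frame [-0.0001 -0.0886  0.0085]
time_s: 33.45
tcp_pos: [0.4567, 0.0902, 0.1846]
eef_rot: [-156.1, 90.0, -148.7]
contact_force: [0.6, 0.7, 0.6]
gripper_width: 0.0004
tool shift now-frame [ 0.0906 -0.0008  0.0069] ; y-axis yaw 97.4 roll(rad about tool x) 0.002 shift in turned frame [ 0.0906 -0.0008  0.0069]
```

View pics/w17.png

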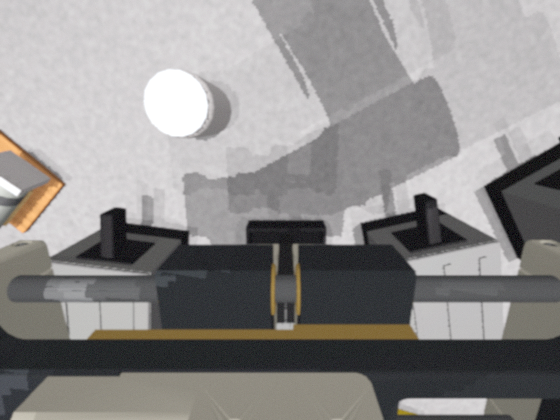

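```bash
python3 -m creep '{"jaw":[1,1,1,1,1,1,1,1,1,1],"roll":[0,0,0,0,0,0,0,0,0,0],"translation":[[0.02,0,0.005],[0.012,0,0.005],[0.012,0,0.001],[0.012,0,0],[0.012,0,0],[0.01,0,0],[0.007,0,0],[0.005,0,0],[0.002,0,0],[0,0,0]]}' 15
python3 - <<'E'
from h import *
print(get_state()["contact_force"])
m=cap("top"); save(m,"t18",(90,180,350,320),3)
E
```

```text
time_s: 34.5
tcp_pos: [0.4675, 0.0924, 0.0952]
eef_rot: [-64.3, 90.0, -56.9]
contact_force: [-14.4, -0.4, 30.0]
gripper_width: 0.0005
[-14.36963416  -0.40787618  30.03201819]
```

View pics/t18.png

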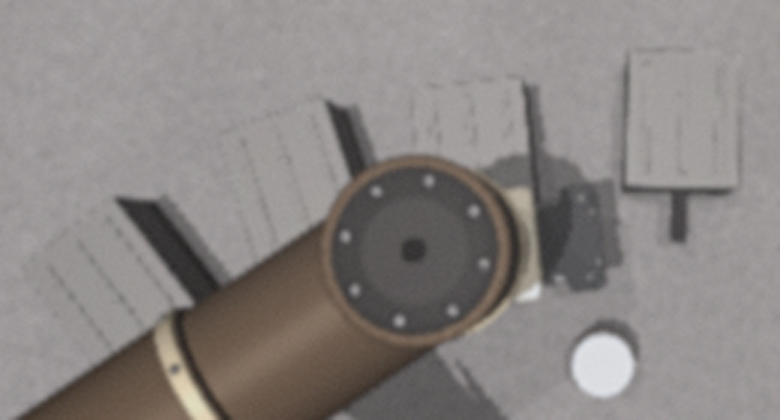

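```bash
python3 -m creep '{"jaw":[1,1,1,-0.4,-0.4,-0.4,-0.4,-0.4,-0.4,-0.4],"roll":[0,0,0,-0.1035,-0.1035,0,0,0,0,0],"translation":[[-0.01,0,0],[-0.03,0,0],[-0.03,0,0],[0,0,0],[0,0,0],[0,0.042,0.0045],[0,0.042,0.0045],[0,0.0415,0.0045],[0,0,0],[0,0,0]]}' 15
python3 - <<'E'
from h import *
delta(casept(3,-.086,0,.082),109.2)
c=cap("wrist"); save(c,"w19"); print(proj(c,casept(3,-.1,0,.069)))
m=cap("top"); save(m,"t19",(90,180,350,320),3)
E
```

```text
time_s: 35.55
tcp_pos: [0.4389, 0.2164, 0.1628]
eef_rot: [13.2, 90.0, 32.5]
contact_force: [0.2, -1.5, 0.7]
gripper_width: 0.0508
tool shift now-frame [ 0.0998  0.0004 -0.    ] ; y-axis yaw 109.3 roll(rad about tool x) 0.002 shift in turned frame [ 0.0998  0.0004 -0.    ]
[286.35175892 197.80095878]
```

View pics/w19.png

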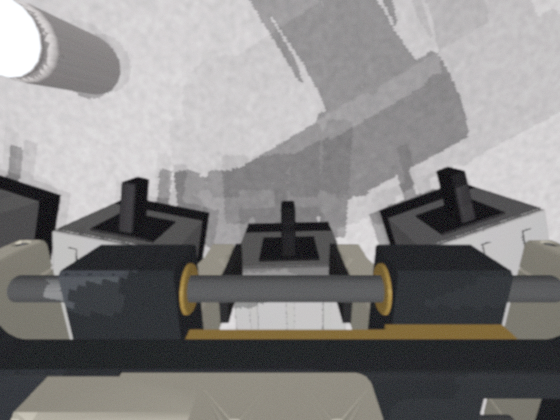

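View pics/t19.png

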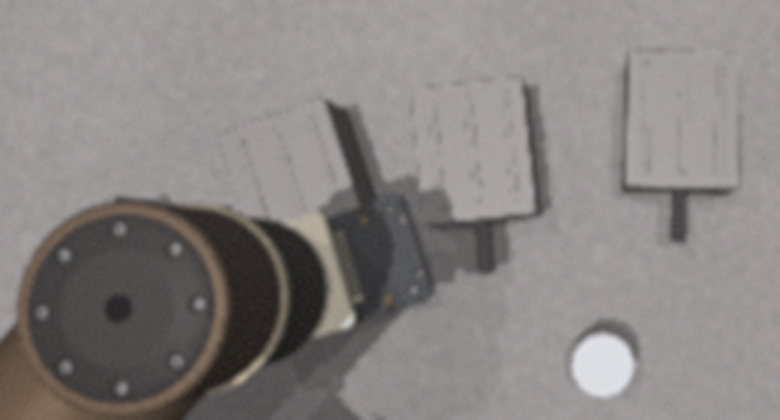

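```bash
python3 -m creep '{"jaw":[-0.4,-0.4,-0.4,1,1,1,1,1,1,1],"roll":[0,0,0,0,0,0,0,0,0,0],"translation":[[0.033,0,0],[0.033,0,0],[0.033,0.0005,0],[0,0,0],[0,0,0],[0,0,0],[0,0,0],[0,0,0],[-0.0115,0,0.0048],[-0.0111,0,0.0057]]}' 15
python3 -m creep '{"jaw":[1,1,1,1,1,1,1,1,1,1],"roll":[0,0,0,0,0,0,0,0,0,0],"translation":[[-0.0106,0,0.0066],[-0.01,0,0.0074],[-0.0093,0,0.0082],[-0.0086,0,0.009],[-0.0079,0,0.0096],[-0.007,0,0.0103],[-0.0062,0,0.0108],[-0.0053,0,0.0113],[-0.0043,0,0.0117],[-0.0033,0,0.012]]}'
python3 -m creep '{"jaw":[1,1,1,1,1,-0.4,-0.4,-0.4,-0.4,-0.4],"roll":[0,0,0,0,0,0,0,0,0,0],"translation":[[-0.0036,0,0.0246],[0.0004,0,0.0248],[0.0045,0,0.0244],[0.0084,0,0.0234],[0,0,0],[0,0,0],[0,0,0],[0,0,0],[-0.02,0,0],[-0.03,0,0]]}'
python3 - <<'E'
from h import *
delta(casept(3,.056+.0629,0,.030+.1373),109.2)
c=cap("top"); save(c,"t20",(140,170,260,270),6)
c=cap("wrist"); save(c,"w20")
E
```

```text
time_s: 36.65
tcp_pos: [0.4482, 0.2216, 0.0871]
eef_rot: [73.6, 89.7, 92.8]
contact_force: [-12.2, 15.3, 1.6]
gripper_width: 0.0122
time_s: 37.65
tcp_pos: [0.5403, 0.2565, 0.1604]
eef_rot: [57.8, 89.5, 77.1]
contact_force: [-8.5, 19.3, 0.5]
gripper_width: 0.0121
time_s: 38.65
tcp_pos: [0.631, 0.2818, 0.1977]
eef_rot: [-163.2, 89.7, -144.1]
contact_force: [0.5, 0.1, 0.3]
gripper_width: 0.0462
tool shift now-frame [0.0494 0.0018 0.0022] ; y-axis yaw 109.2 roll(rad about tool x) -0.001 shift in turned frame [0.0494 0.0018 0.0022]
```

View pics/t20.png

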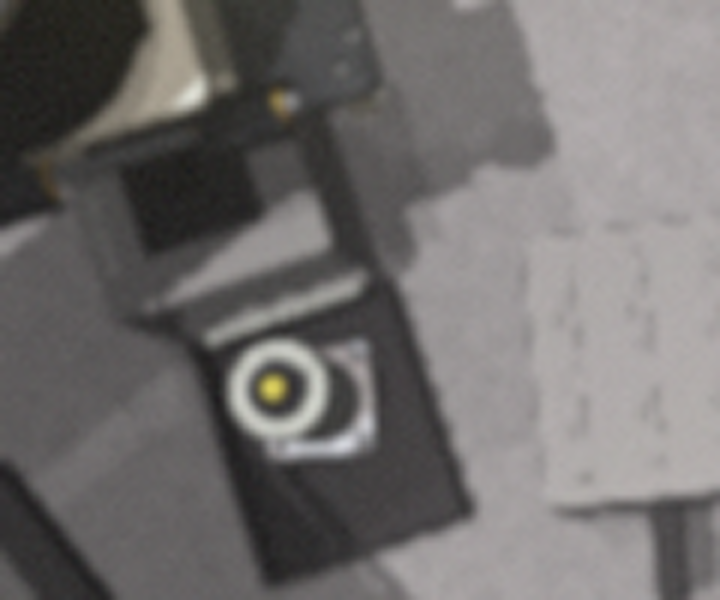

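View pics/w20.png

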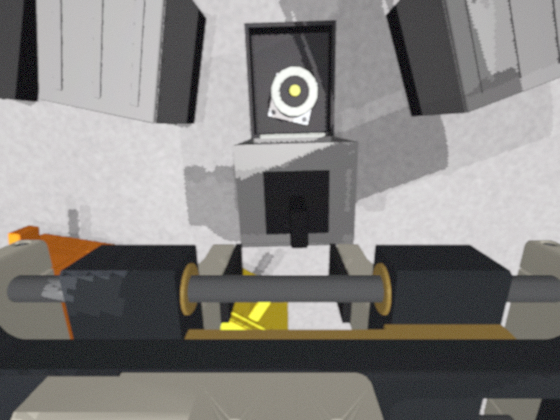

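```bash
python3 - <<'E'
from h import *
c=cap("top"); a=onz(c,140+273/6,170+387/6,.104)
w=cap("wrist"); b=onz(w,294.5,90.,.104); print(a.round(4),b.round(4),casept(3,.014))
T=toolT(); p=onz(w,298.5,243,.18); print("fin tip",p,(T[:3,:3].T@(p-T[:3,3])).round(4))
for u in(249,333): print((T[:3,:3].T@(onz(w,u,130,.03)-T[:3,3])).round(4))
delta((a+b)/2*[1,1,0]+[0,0,.069],109.2)
E
```

```text
[0.5336 0.255  0.104 ] [0.534 0.256 0.104] [0.53322127 0.24960413 0.        ]
fin tip [0.62995589 0.29065974 0.18      ] [0.0203 0.0083 0.0002]
[ 0.1702 -0.0399 -0.0694]
[ 0.1702  0.0513 -0.0694]
tool shift now-frame [ 0.1501  0.0066 -0.1023] ; y-axis yaw 109.2 roll(rad about tool x) -0.001 shift in turned frame [ 0.1501  0.0066 -0.1023]
```

```bash
sed -i 's/3:(.520,.245,19.2)/3:(.519,.2483,21.0)/' h.py; python3 -m creep '{"jaw":[-0.4,-0.4,-0.4,-0.4,-0.4,-0.4,-0.4,-0.4,-0.4,-0.4],"roll":[0,0,0,-0.03,0,0,0,0,0,0],"translation":[[0,0.0022,-0.034],[0,0.0022,-0.034],[0,0.0022,-0.034],[0,0,0],[0.025,0,0],[0.025,0,0],[0.02,0,0],[0,0,0],[0,0,0],[0,0,0]]}'
python3 - <<'E'
from h import *
delta([.5338,.2555,.069],111)
c=cap("wrist"); save(c,"w21"); print(proj(c,[.5338,.2555,.104]))
E
```

```text
time_s: 39.85
tcp_pos: [0.5343, 0.256, 0.1302]
eef_rot: [7.2, 89.9, 28.2]
contact_force: [0.3, 1.5, 0.1]
gripper_width: 0.0615
tool shift now-frame [ 0.0802 -0.0003 -0.0007] ; y-axis yaw 110.9 roll(rad about tool x) -0.002 shift in turned frame [ 0.0802 -0.0003 -0.0007]
[285.5692202  240.71938371]
```

View pics/w21.png

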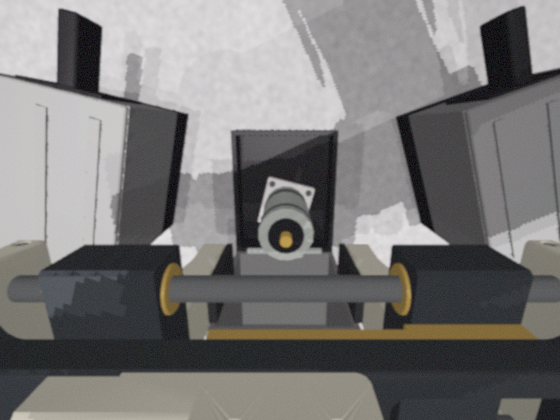

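```bash
python3 -m creep '{"jaw":[-0.4,-0.4,-0.4,1,1,1,1,1,1,1],"roll":[0,0,0,0,0,0,0,0,0,0],"translation":[[0.02,0,-0.001],[0.02,0,0],[0.0125,0,0],[0,0,0],[0,0,0],[0,0,0],[0,0,0],[0,0,0],[-0.02,0,0],[-0.03,0,0]]}' 40
python3 - <<'E'
from h import *
print(get_state()["contact_force"],get_state()["gripper_width"])
c=cap("wrist"); save(c,"w22")
delta([.270,-.410,.235],52.2,grasp=False)
E
```

```text
time_s: 40.9
tcp_pos: [0.5313, 0.2544, 0.1252]
eef_rot: [-166.0, 89.7, -145.1]
contact_force: [0.8, 0.2, -1.8]
gripper_width: 0.0388
[ 0.78866838  0.2309041  -1.81354527] 0.03877326572225786
tool shift now-frame [-0.1054 -0.5276 -0.4846] ; y-axis yaw 111.0 roll(rad about tool x) 1.025 shift in turned frame [-0.1054 -0.688   0.1997]
```

View pics/w22.png

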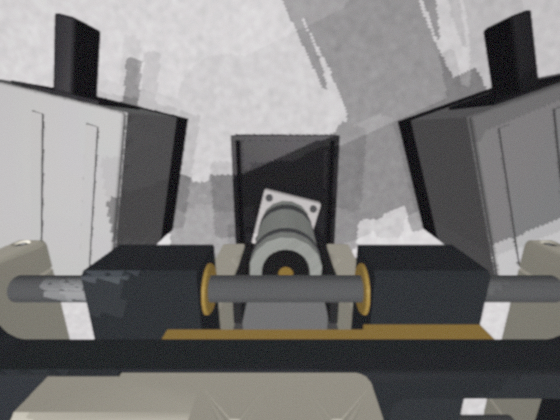

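```bash
python3 -m creep '{"jaw":[1,1,1,1,1,1,1,1,1,1],"roll":[0,0.114,0.114,0.114,0.114,0.114,0.114,0.114,0.114,0.113],"translation":[[-0.035,0,0],[-0.035,0,0],[-0.035,0,0],[0,0,0],[0,0,0],[0,0,0],[0,0,0],[0,0,0],[0,0,0],[0,0,0]]}' 40
python3 -m creep '{"jaw":[1,1,1,1,1,1,1,1,1,1],"roll":[0,0,0,0,0,0,0,0,0,0],"translation":[[0,-0.041,0.0245],[0,-0.041,0.0245],[0,-0.041,0.0245],[0,-0.041,0.0245],[0,-0.041,0.0245],[0,-0.041,0.0245],[0,-0.041,0.0245],[0,-0.041,0.0245],[0,-0.041,0.0245],[0,-0.041,0.0245]]}' 40
python3 - <<'E'
from h import *
delta([.285,-.425,.075],52.2,grasp=False)
c=cap("wrist"); save(c,"w23")
E
```

```text
time_s: 41.95
tcp_pos: [0.5324, 0.2553, 0.2313]
eef_rot: [-137.2, 90.0, -175.3]
contact_force: [0.1, 0.1, -2.5]
gripper_width: 0.0391
time_s: 42.95
tcp_pos: [0.474, -0.2203, 0.2317]
eef_rot: [83.8, 90.0, 45.9]
contact_force: [0.6, 0.0, -2.6]
gripper_width: 0.0391
tool shift now-frame [ 0.1565 -0.2777 -0.0238] ; y-axis yaw 52.2 roll(rad about tool x) -0.000 shift in turned frame [ 0.1565 -0.2776 -0.0239]
```

```bash
python3 -m creep '{"jaw":[1,1,1,1,1,1,1,1,1,1],"roll":[0,0,0,0,0,0,0,0,0,0],"translation":[[0,-0.0463,-0.004],[0,-0.0463,-0.004],[0,-0.0463,-0.004],[0,-0.0463,-0.004],[0,-0.0463,-0.004],[0.04,-0.0463,-0.004],[0.045,0,0],[0.04,0,0],[0.02,0,0],[0.006,0,0]]}' 40
python3 - <<'E'
from h import *
print(get_state()["contact_force"]); delta([.285,-.425,.075],52.2,grasp=False)
c=cap("scene"); save(c,"s24",(40,120,200,240),5)
c=cap("wrist"); save(c,"w24");
E
```

```text
time_s: 44.0
tcp_pos: [0.2896, -0.4159, 0.0855]
eef_rot: [178.1, 89.7, 140.2]
contact_force: [0.0, 0.4, -1.8]
gripper_width: 0.0392
[ 0.04705122  0.36992083 -1.75484671]
tool shift now-frame [ 0.0105 -0.0101  0.002 ] ; y-axis yaw 52.1 roll(rad about tool x) -0.002 shift in turned frame [ 0.0105 -0.0101  0.002 ]
```

View pics/s24.png

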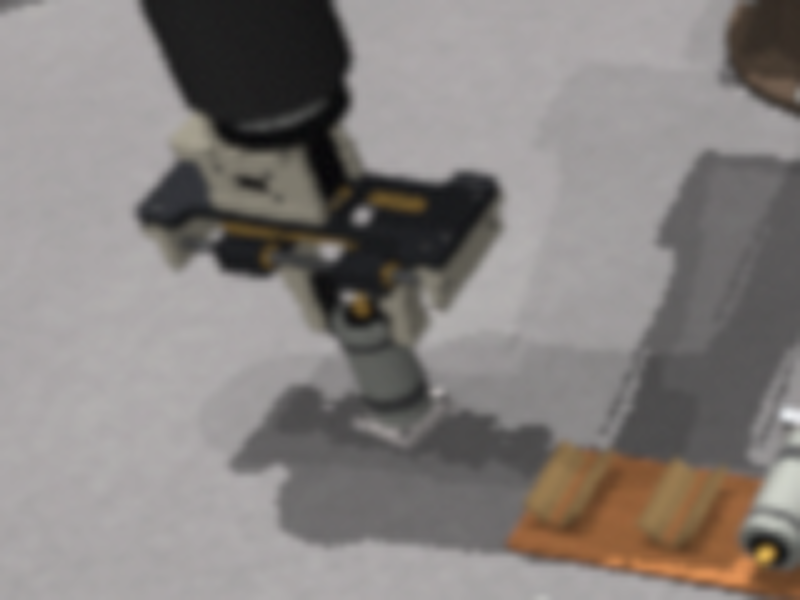

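View pics/w24.png

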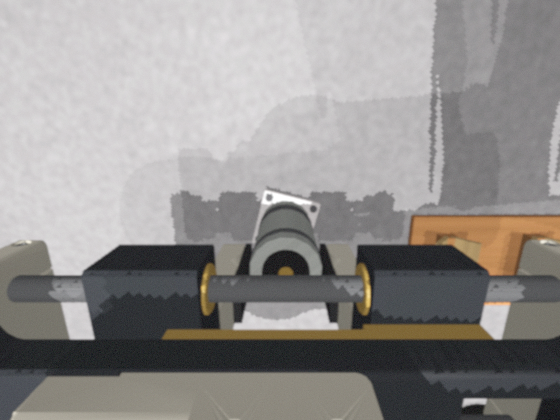

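```bash
python3 -m creep '{"jaw":[1,1,1,1,1,1,1,1,1,1],"roll":[0,0,0,0,0,0,0,0,0,0],"translation":[[0.006,0,0],[0.0055,0,0],[0,0,0],[-0.0014,0,0.0073],[-0.0013,0,0.0073],[-0.0001,0,0.0074],[-0.0001,0,0.0074],[0.0012,0,0.0074],[0.0012,0,0.0073],[0.0024,0,0.007]]}' 4
python3 - <<'E'
from h import *
print(get_state()["contact_force"])
c=cap("wrist"); save(c,"w25"); tiltview(c,.094,[0,20,40])
E
python3 -c "
import cv2;cv2.imwrite('pics/w25b.png',cv2.imread('pics/w25.png')[80:340,140:440])"
```

```text
time_s: 45.1
tcp_pos: [0.3323, -0.4489, 0.0744]
eef_rot: [-131.6, 90.0, -169.4]
contact_force: [0.0, -0.4, -2.5]
gripper_width: 0.0396
[ 0.01393308 -0.43959295 -2.45994782]
0 tip [286. 280.] cyltop [286. 269.] flange back edge [286. 193.] z low -0.001 -0.001
20 tip [286. 283.] cyltop [286. 266.] flange back edge [286. 156.] z low 0.013 -0.003
40 tip [286. 285.] cyltop [286. 264.] flange back edge [286. 122.] z low 0.036 0.006
```

View pics/w25b.png

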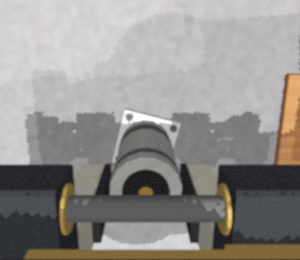

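```bash
python3 -m creep '{"jaw":[1,1,0,0,1,1,1,1,1,1],"roll":[0,0,0,0,0,0,0,0,0,0],"translation":[[0.003,0,0],[0.001,0,0],[0,0,0],[0,0,0],[0,0,0],[0,0,0],[0,0,0],[-0.0014,0,0.0073],[-0.0013,0,0.0073],[-0.0001,0,0.0074]]}' 4
python3 -m creep '{"jaw":[1,1,1,1,1,1,1,1,1,1],"roll":[0,0,0,0,0,0,0,0,0,0],"translation":[[-0.0001,0,0.0074],[0.0012,0,0.0074],[0.0012,0,0.0073],[0.0024,0,0.007],[0.0025,0,0.007],[0,0,0],[0,0,0],[0,0,0],[0,0,0],[0,0,0]]}'
python3 - <<'E'
from h import *
print(get_state()["contact_force"])
c=cap("wrist"); save(c,"w26",(140,60,440,340),2); tiltview(c,.094,[0,20,40])
E
```

```text
time_s: 46.15
tcp_pos: [0.35, -0.4627, 0.0739]
eef_rot: [-16.1, 89.9, -53.9]
contact_force: [-1.5, -0.5, 2.3]
gripper_width: 0.0398
time_s: 47.15
tcp_pos: [0.3775, -0.4839, 0.0664]
eef_rot: [21.7, 90.0, -16.2]
contact_force: [-0.5, -2.4, 2.1]
gripper_width: 0.0396
[-0.49460868 -2.4308485   2.08274239]
0 tip [286. 279.] cyltop [286. 268.] flange back edge [286. 192.] z low -0.009 -0.009
20 tip [286. 282.] cyltop [286. 265.] flange back edge [286. 155.] z low 0.005 -0.011
40 tip [286. 284.] cyltop [286. 263.] flange back edge [286. 120.] z low 0.028 -0.001
```

View pics/w26.png

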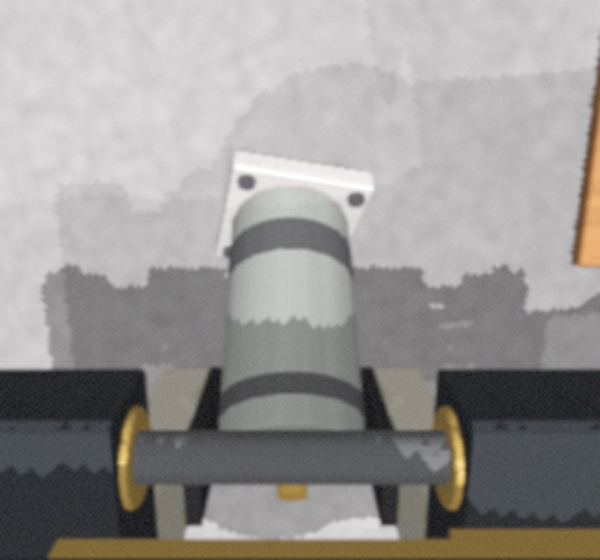

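Tilted about 35–40° (flange back edge at row ≈140). Continue the arc.

```bash
python3 -m creep '{"jaw":[1,1,1,1,1,1,1,1,1,1],"roll":[0,0,0,0,0,0,0,0,0,0],"translation":[[0.003,0,0.0065],[0.0035,0,0.0065],[0.0042,0,0.0058],[0.0045,0,0.0058],[0.0052,0,0.0048],[0.0055,0,0.0048],[0.006,0,0.0038],[0.006,0,0.0038],[0.0065,0,0.0026],[0.006,0,0.0026]]}' 4
python3 - <<'E'
from h import *
print(get_state()["contact_force"])
c=cap("wrist"); save(c,"w27")
E
```

```text
time_s: 48.2
tcp_pos: [0.4148, -0.5128, 0.0151]
eef_rot: [168.2, 90.0, 130.4]
contact_force: [-0.6, 0.8, -0.4]
gripper_width: 0.0397
[-0.64709908  0.78838972 -0.43070778]
```

View pics/w27.png

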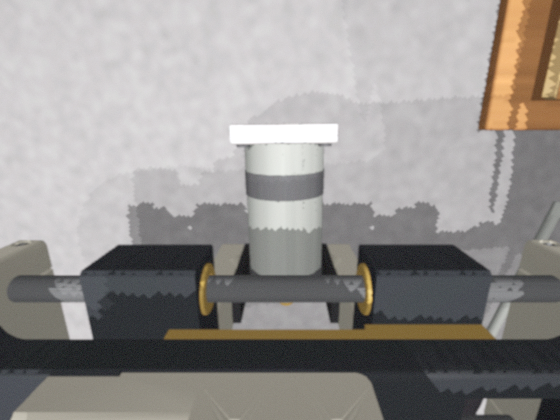

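```bash
python3 - <<'E'
from h import *
c=cap("wrist"); T=toolT()
for u,v in [(284,125),(284,142)]:
    p=onz(c,u,v,.046); print((T[:3,:3].T@(p-T[:3,3])).round(4))
E
```

```text
[-0.0312 -0.0009 -0.0749]
[-0.0312 -0.0009 -0.068 ]
```

```bash
python3 -m creep '{"jaw":[-0.14,-0.14,-0.14,-0.14,1,1,1,1,1,1],"roll":[0,0,0,0,0,0,0,0,0,0],"translation":[[0,0,0],[0.0015,0,-0.01],[0.0015,0,-0.01],[0.0015,0,-0.01],[0,0,0],[0,0,0],[0,0,0],[0,0,0],[-0.03,0,0],[-0.035,0,0]]}' 40
python3 - <<'E'
from h import *
c=cap("wrist"); save(c,"w28")
c=cap("top"); save(c,"t28",(340,190,500,320),5)
E
```

```text
time_s: 49.3
tcp_pos: [0.3902, -0.4936, 0.0749]
eef_rot: [178.1, 89.8, 140.3]
contact_force: [0.2, 0.0, -2.6]
gripper_width: 0.0391
```

View pics/w28.png

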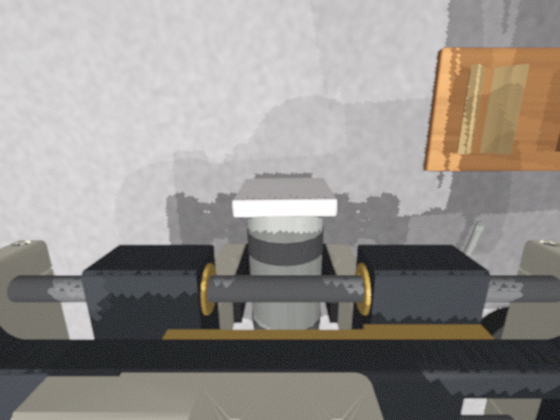

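View pics/t28.png

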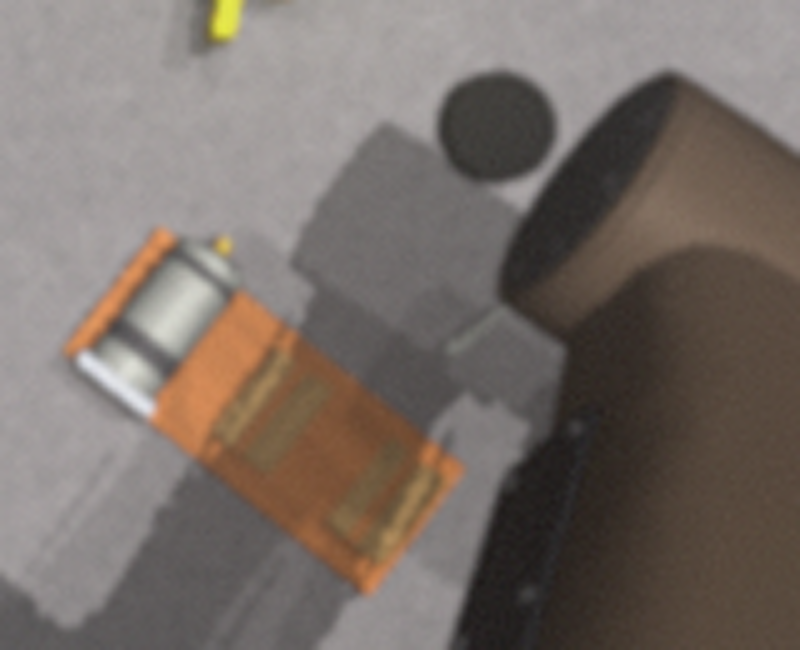

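```bash
python3 - <<'E'
from h import *
e=np.array([np.cos(np.radians(52.2)),np.sin(np.radians(52.2)),0]); zc=np.array([e[1],-e[0],0])
seat=np.array([.451,-.276,0]); delta(seat-.004*zc+[0,0,.0335],52.2,grasp=False)
E
```

```text
tool shift now-frame [ 0.0466  0.2096 -0.0943] ; y-axis yaw 52.2 roll(rad about tool x) 0.001 shift in turned frame [ 0.0466  0.2096 -0.0944]
```

```bash
python3 -m creep '{"jaw":[1,1,1,1,1,1,1,1,1,1],"roll":[0,0,0,0,0,0,0,0,0,0],"translation":[[0,0.035,-0.0157],[0,0.035,-0.0157],[0,0.035,-0.0157],[0,0.035,-0.0157],[0,0.035,-0.0157],[0,0.0346,-0.0158],[0,0,0],[0.015,0,0],[0,0,0],[0,0,0]]}' 40
python3 - <<'E'
from h import *
e=np.array([np.cos(np.radians(52.2)),np.sin(np.radians(52.2)),0]); zc=np.array([e[1],-e[0],0])
seat=np.array([.451,-.276,0]); delta(seat-.004*zc+[0,0,.0335],52.2,grasp=False)
c=cap("wrist"); save(c,"w29")
E
```

```text
time_s: 50.4
tcp_pos: [0.4447, -0.2713, 0.0609]
eef_rot: [-150.6, 89.9, 171.5]
contact_force: [-0.6, 0.5, -1.9]
gripper_width: 0.039
tool shift now-frame [0.0274 0.0002 0.0039] ; y-axis yaw 52.2 roll(rad about tool x) -0.001 shift in turned frame [0.0274 0.0002 0.0039]
```

View pics/w29.png

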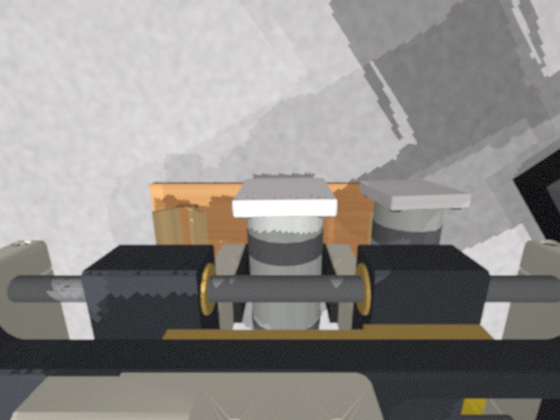

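```bash
python3 -m creep '{"jaw":[1,1,1,1,1,-0.1,-0.1,-0.1,-0.1,-0.1],"roll":[0,0,0,0,0,0,0,0,0,0],"translation":[[0.01,0,0.0035],[0.01,0,0],[0.004,0,0],[0.003,0,0],[0,0,0],[0,0,0],[0,0,0],[0,0,0],[-0.02,0,0],[-0.04,0,0]]}' 40
python3 - <<'E'
from h import *
delta(casept(3,.056+.0629,0,.23),111)
c=cap("wrist"); save(c,"w30")
E
```

```text
time_s: 51.45
tcp_pos: [0.4455, -0.2728, 0.0923]
eef_rot: [-156.1, 89.6, 166.0]
contact_force: [1.2, 0.5, -0.1]
gripper_width: 0.0485
tool shift now-frame [-0.119   0.5579 -0.2012] ; y-axis yaw 52.1 roll(rad about tool x) -1.027 shift in turned frame [-0.119   0.4607  0.3735]
```

View pics/w30.png

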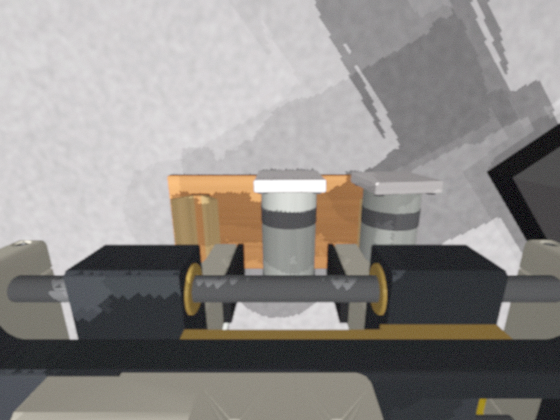

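```bash
python3 -m creep '{"jaw":[-0.1,-0.1,-0.1,-0.4,-0.4,-0.4,-0.4,-0.4,-0.4,-0.4],"roll":[-0.114,-0.114,-0.114,-0.114,-0.114,-0.114,-0.114,-0.114,-0.115,0],"translation":[[-0.04,0,0],[-0.04,0,0],[-0.04,0,0],[0,0,0],[0,0,0],[0,0,0],[0,0,0],[0,0,0],[0,0,0],[0,0.0329,0.0267]]}' 15
python3 -m creep '{"jaw":[-0.4,-0.4,-0.4,-0.4,-0.4,-0.4,-0.4,-0.4,-0.4,-0.4],"roll":[0,0,0,0,0,0,0,0,0,0],"translation":[[0,0.0329,0.0267],[0,0.0329,0.0267],[0,0.0329,0.0267],[0,0.0329,0.0267],[0,0.0329,0.0267],[0,0.0329,0.0267],[0,0.0329,0.0267],[0,0.0329,0.0267],[0,0.0329,0.0267],[0,0.0329,0.0267]]}'
python3 -m creep '{"jaw":[-0.4,-0.4,-0.4,-0.4,-0.4,-0.4,-0.4,-0.4,-0.4,-0.4],"roll":[0,0,0,0,0,0,0,0,0,0],"translation":[[0,0.0329,0.0267],[0,0.0329,0.0267],[0,0.0329,0.0267],[0,0,0],[0,0,0],[0,0,0],[0,0,0],[0,0,0],[0,0,0],[0,0,0]]}'
python3 - <<'E'
from h import *
delta(casept(3,.056+.0629,0,.1673),111)
c=cap("wrist"); save(c,"w31"); 
T=toolT()
m=cap("top"); save(m,"t31",(340,190,500,320),5)
E
```

```text
time_s: 52.5
tcp_pos: [0.4602, -0.2351, 0.214]
eef_rot: [-160.1, 89.9, -139.0]
contact_force: [1.0, 0.2, 0.1]
gripper_width: 0.0614
time_s: 53.5
tcp_pos: [0.5926, 0.1715, 0.2143]
eef_rot: [-30.3, 90.0, -9.3]
contact_force: [1.2, -0.6, 1.0]
gripper_width: 0.0613
time_s: 54.5
tcp_pos: [0.6317, 0.2904, 0.2147]
eef_rot: [21.7, 90.0, 42.6]
contact_force: [-1.0, 0.4, -0.7]
gripper_width: 0.0612
tool shift now-frame [ 0.0664  0.0011 -0.0014] ; y-axis yaw 111.0 roll(rad about tool x) -0.000 shift in turned frame [ 0.0664  0.0011 -0.0014]
```

View pics/w31.png

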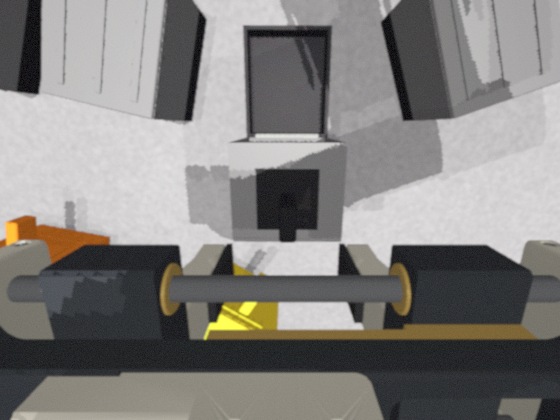

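View pics/t31.png

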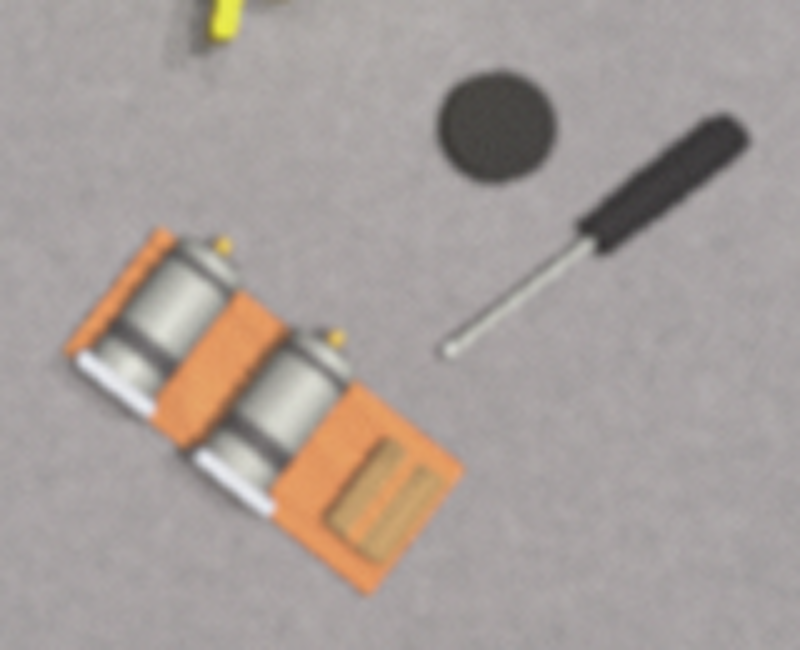

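```bash
python3 -m creep '{"jaw":[-0.4,-0.4,1,1,1,1,1,1,1,1],"roll":[0,0,0,0,0,0,0,0,0,0],"translation":[[0.0325,0.001,-0.001],[0.034,0,0],[0,0,0],[0,0,0],[0,0,0],[0,0,0],[0,0,0],[0,0,0],[-0.0084,0,-0.0234],[-0.0045,0,-0.0244]]}' 15
python3 -m creep '{"jaw":[1,1,1,1,1,1,1,1,1,1],"roll":[0,0,0,0,0,0,0,0,0,0],"translation":[[-0.0004,0,-0.0248],[0.0036,0,-0.0246],[0.0033,0,-0.012],[0.0043,0,-0.0117],[0.0053,0,-0.0113],[0.0062,0,-0.0108],[0.007,0,-0.0103],[0.0079,0,-0.0096],[0.0086,0,-0.009],[0.0093,0,-0.0082]]}'
python3 -m creep '{"jaw":[1,1,1,1,1,-0.4,-0.4,-0.4,-0.4,-0.4],"roll":[0,0,0,0,0,0,0,0,0,0],"translation":[[0.01,0,-0.0074],[0.0106,0,-0.0066],[0.0111,0,-0.0057],[0.0125,0,-0.0048],[0.0015,0,0],[0,0,0],[0,0,0],[0,0,0],[0,0,0],[0,0,0]]}'
python3 - <<'E'
from h import *
delta(casept(3,-.086,0,.082),111)
m=cap("top"); save(m,"t32",(90,180,350,320),3)
E
```

```text
time_s: 55.6
tcp_pos: [0.5856, 0.2742, 0.1604]
eef_rot: [48.9, 90.0, 69.9]
contact_force: [1.5, 1.3, -5.7]
gripper_width: 0.0118
time_s: 56.6
tcp_pos: [0.4614, 0.227, 0.1065]
eef_rot: [59.5, 89.9, 80.5]
contact_force: [-6.8, 2.2, 7.4]
gripper_width: 0.012
time_s: 57.6
tcp_pos: [0.4395, 0.218, 0.0601]
eef_rot: [20.0, 90.0, 41.0]
contact_force: [-0.5, -0.2, -0.4]
gripper_width: 0.0462
tool shift now-frame [-0.0029 -0.0002 -0.0009] ; y-axis yaw 111.0 roll(rad about tool x) 0.000 shift in turned frame [-0.0029 -0.0002 -0.0009]
```

View pics/t32.png

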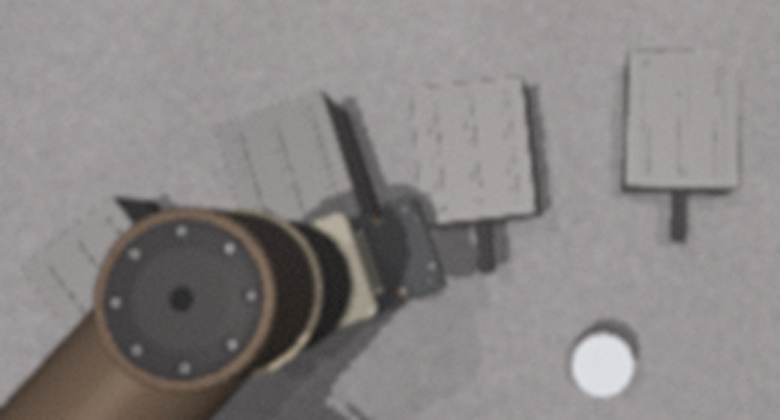

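```bash
python3 -m creep '{"jaw":[-0.4,-0.4,-0.4,1,1,1,1,1,1,1],"roll":[0,0,0,0,0,0,0,0,0,0],"translation":[[-0.03,0,0],[-0.03,0,0],[-0.02,0,0.004],[0,0,0],[0,0,0],[0,0,0],[0,0,0],[0,0,0],[0.015,0,0],[0.015,0,0]]}' 15
python3 -m creep '{"jaw":[1,1,1,1,1,1,1,-0.4,-0.4,-0.4],"roll":[0,0,0,0,0,0,0,0,0,0],"translation":[[0.01,0,0],[0.0035,0,0],[0.002,0,0],[0,0,0],[-0.02,0,0],[-0.03,0,0],[-0.02,0,0],[0,0,0],[0,0,0],[0,0,0]]}' 15
python3 - <<'E'
from h import *
delta(casept(4,-.086,0,.082),129)
m=cap("top"); save(m,"t33",(90,180,350,320),3)
E
```

```text
time_s: 58.65
tcp_pos: [0.4432, 0.2196, 0.1095]
eef_rot: [28.5, 90.0, 49.5]
contact_force: [0.5, -0.4, 0.3]
gripper_width: 0.011
time_s: 59.65
tcp_pos: [0.4427, 0.2191, 0.1638]
eef_rot: [-164.5, 89.9, -143.5]
contact_force: [-0.4, 0.5, -0.2]
gripper_width: 0.019
tool shift now-frame [ 0.1008  0.1355 -0.0299] ; y-axis yaw 111.0 roll(rad about tool x) -0.314 shift in turned frame [0.1008 0.1381 0.0135]
```

View pics/t33.png

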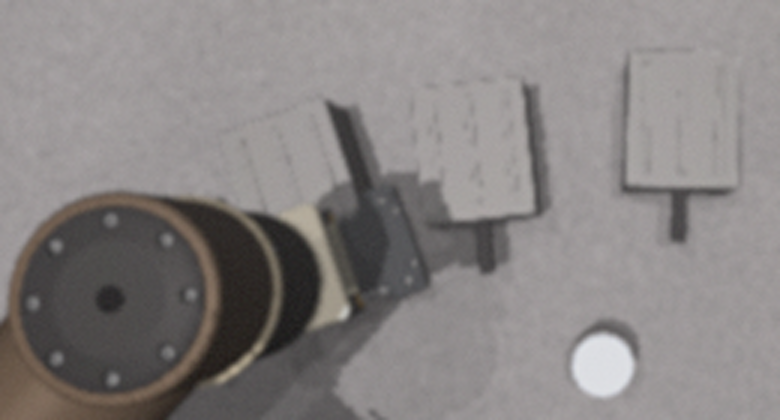

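```bash
python3 -m creep '{"jaw":[-0.4,-0.4,-0.4,-0.4,-0.4,-0.4,-0.4,-0.4,-0.4,-0.4],"roll":[-0.105,-0.105,-0.104,0,0,0,0,0,0,0],"translation":[[0,0,0],[0,0,0],[0,0,0],[0,0.0345,0.0034],[0,0.0345,0.0034],[0,0.0345,0.0034],[0,0.0345,0.0033],[0,0,0],[0,0,0],[0,0,0]]}' 15
python3 - <<'E'
from h import *
delta(casept(4,-.086,0,.082),129)
c=cap("wrist"); save(c,"w34"); print(proj(c,casept(4,-.1,0,.069)),proj(c,casept(4,-.056,0,.112)))
m=cap("top"); save(m,"t34",(90,180,350,320),3)
E
```

```text
time_s: 60.7
tcp_pos: [0.3667, 0.3345, 0.1639]
eef_rot: [-155.5, 89.9, -116.5]
contact_force: [-0.4, -0.5, -0.1]
gripper_width: 0.0611
tool shift now-frame [ 1.009e-01  7.000e-04 -1.000e-04] ; y-axis yaw 129.0 roll(rad about tool x) 0.000 shift in turned frame [ 1.009e-01  7.000e-04 -1.000e-04]
[286.54962303 197.67131093] [286.64337996 264.79334023]
```

View pics/w34.png

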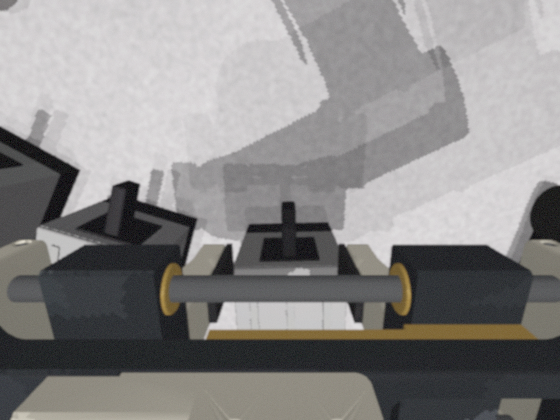

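View pics/t34.png

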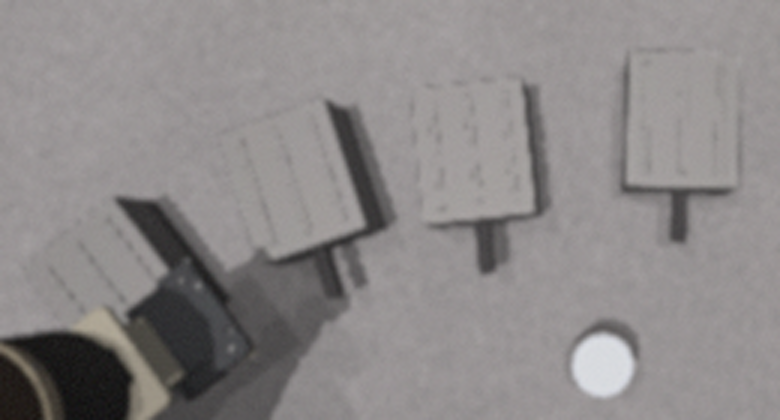

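```bash
python3 -m creep '{"jaw":[-0.4,-0.4,-0.4,1,1,1,1,1,1,1],"roll":[0,0,0,0,0,0,0,0,0,0],"translation":[[0.033,0.0015,0],[0.033,0,0],[0.034,0,0],[0,0,0],[0,0,0],[0,0,0],[0,0,0],[0,0,0],[-0.0115,0,0.0048],[-0.0111,0,0.0057]]}' 15
python3 -m creep '{"jaw":[1,1,1,1,1,1,1,1,1,1],"roll":[0,0,0,0,0,0,0,0,0,0],"translation":[[-0.0106,0,0.0066],[-0.01,0,0.0074],[-0.0093,0,0.0082],[-0.0086,0,0.009],[-0.0079,0,0.0096],[-0.007,0,0.0103],[-0.0062,0,0.0108],[-0.0053,0,0.0113],[-0.0043,0,0.0117],[-0.0033,0,0.012]]}'
python3 -m creep '{"jaw":[1,1,1,1,1,-0.4,-0.4,-0.4,-0.4,-0.4],"roll":[0,0,0,0,0,0,0,0,0,0],"translation":[[-0.0036,0,0.0246],[0.0004,0,0.0248],[0.0045,0,0.0244],[0.0084,0,0.0234],[0,0,0],[0,0,0],[0,0,0],[0,0,0],[-0.02,0,0],[-0.03,0,0]]}'
python3 - <<'E'
from h import *
delta(casept(4,.056+.0629,0,.030+.1373),129)
c=cap("top"); save(c,"t35",(90,200,210,300),6)
c=cap("wrist"); save(c,"w35")
E
```

```text
time_s: 61.8
tcp_pos: [0.3736, 0.3432, 0.0879]
eef_rot: [75.8, 89.9, 114.8]
contact_force: [-10.7, 3.6, 1.3]
gripper_width: 0.012
time_s: 62.8
tcp_pos: [0.4484, 0.4067, 0.1619]
eef_rot: [47.7, 89.7, 86.8]
contact_force: [-10.0, 7.0, 6.6]
gripper_width: 0.012
time_s: 63.8
tcp_pos: [0.5239, 0.4634, 0.1982]
eef_rot: [-165.9, 89.7, -127.0]
contact_force: [0.2, 0.2, 0.7]
gripper_width: 0.0464
tool shift now-frame [ 0.0499 -0.0005  0.0016] ; y-axis yaw 129.0 roll(rad about tool x) -0.001 shift in turned frame [ 0.0499 -0.0005  0.0016]
```

View pics/t35.png

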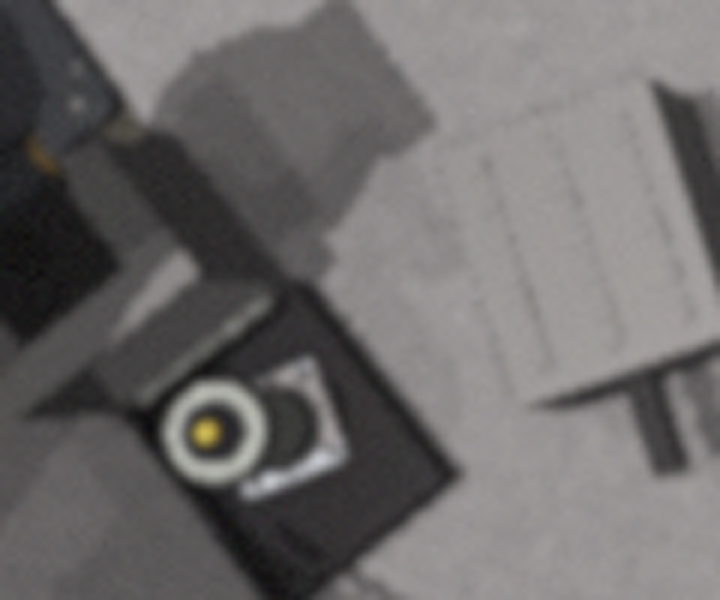

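View pics/w35.png

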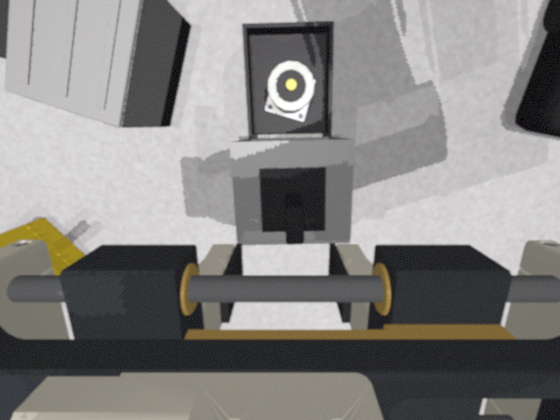

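Third motor in case 4: shaft at top crop (205,432), wrist (291,84).

```bash
python3 - <<'E'
from h import *
c=cap("top"); a=onz(c,90+205/6,200+432/6,.104)
w=cap("wrist"); b=onz(w,291,84.5,.104); print(a.round(4),b.round(4),casept(4,.014).round(4))
T=toolT(); 
for u,v,z in [(295,242,.18),(244,132,.03),(331,132,.03),(247,26,.03),(332,24,.03)]: print((T[:3,:3].T@(onz(w,u,v,z)-T[:3,3])).round(4))
delta(b*[1,1,0]+[0,0,.069],129)
E
```

```text
[0.4393 0.4003 0.104 ] [0.4398 0.4012 0.104 ] [0.4439 0.3978 0.    ]
[ 0.0209  0.006  -0.0004]
[ 0.1708 -0.0455 -0.0675]
[ 0.1708  0.0493 -0.0675]
[ 0.1706 -0.0385 -0.1691]
[ 0.1707  0.0457 -0.1709]
tool shift now-frame [ 0.1507  0.0041 -0.1064] ; y-axis yaw 129.0 roll(rad about tool x) -0.000 shift in turned frame [ 0.1507  0.0042 -0.1064]
```

```bash
sed -i 's/4:(.433,.389,39.)/4:(.431,.3913,40.0)/' h.py; python3 -m creep '{"jaw":[-0.4,-0.4,-0.4,-0.4,-0.4,-0.4,-0.4,-0.4,-0.4,-0.4],"roll":[0,0,0,-0.017,0,0,0,0,0,0],"translation":[[0,0.0014,-0.0355],[0,0.0014,-0.0355],[0,0.0014,-0.0354],[0,0,0],[0.025,0,0],[0.025,0,0],[0.02,0,0],[0,0,0],[0,0,0],[0,0,0]]}'
python3 - <<'E'
from h import *
delta([.4397,.401,.078],130,grasp=False)
c=cap("wrist"); save(c,"w36"); print(proj(c,[.4397,.401,.104]))
E
```

```text
time_s: 65.0
tcp_pos: [0.44, 0.4018, 0.1308]
eef_rot: [4.4, 89.9, 44.4]
contact_force: [-0.7, 0.7, -0.3]
gripper_width: 0.0611
tool shift now-frame [ 0.0528 -0.0005 -0.0008] ; y-axis yaw 130.0 roll(rad about tool x) -0.000 shift in turned frame [ 0.0528 -0.0005 -0.0008]
[285.22572276 240.46841026]
```

View pics/w36.png

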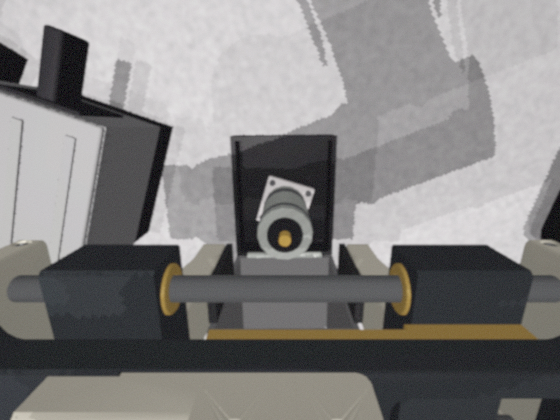

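```bash
python3 -m creep '{"jaw":[-0.4,-0.4,-0.4,1,1,1,1,1,1,1],"roll":[0,0,0,0,0,0,0,0,0,0],"translation":[[0.02,0,-0.001],[0.02,0,0],[0.013,0,0],[0,0,0],[0,0,0],[0,0,0],[0,0,0],[0,0,0],[-0.02,0,0],[-0.03,0,0]]}' 40
python3 - <<'E'
from h import *
print(get_state()["contact_force"],get_state()["gripper_width"])
c=cap("wrist"); save(c,"w37")
E
python3 -m creep '{"jaw":[1,1,1,1,1,1,1,1,1,1],"roll":[0,0,0.136,0.136,0.136,0.136,0.136,0.136,0.136,0.136],"translation":[[-0.035,0,0],[-0.035,0,0],[-0.035,0,0],[0,0,0],[0,0,0],[0,0,0],[0,0,0],[0,0,0],[0,0,0],[0,0,0]]}' 40
python3 - <<'E'
from h import *
print(get_state()["contact_force"])
delta([.50,-.05,.23],52.2,grasp=False)
delta([.285,-.425,.23],52.2,grasp=False)
E
```

```text
time_s: 66.05
tcp_pos: [0.4375, 0.3993, 0.1254]
eef_rot: [-169.0, 89.7, -129.0]
contact_force: [0.1, 0.2, -2.5]
gripper_width: 0.039
[ 0.14171916  0.22731799 -2.52501012] 0.03897225460014751
time_s: 67.1
tcp_pos: [0.4383, 0.4006, 0.2315]
eef_rot: [-144.9, 90.0, -167.3]
contact_force: [0.8, 1.2, -1.6]
gripper_width: 0.0391
[ 0.78728756  1.23554657 -1.58323063]
tool shift now-frame [ 0.0015 -0.3929  0.2291] ; y-axis yaw 67.6 roll(rad about tool x) 0.268 shift in turned frame [ 0.0015 -0.3182  0.3249]
tool shift now-frame [ 0.0017 -0.8215  0.1735] ; y-axis yaw 67.6 roll(rad about tool x) 0.268 shift in turned frame [ 0.0017 -0.7463  0.3849]
```

View pics/w37.png

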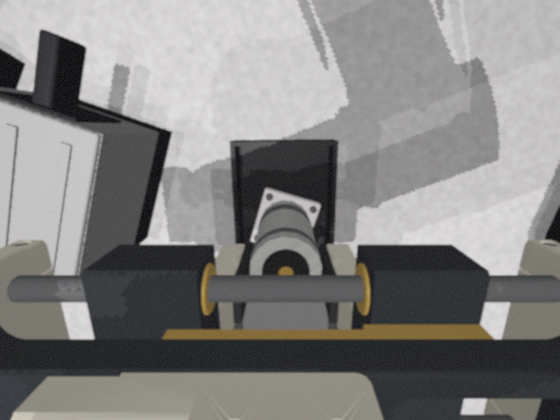

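```bash
python3 -m creep '{"jaw":[1,1,1,1,1,1,1,1,1,1],"roll":[0.134,0.134,0,0,0,0,0,0,0,0],"translation":[[0,0,0],[0,0,0],[0,-0.0318,0.0325],[0,-0.0318,0.0325],[0,-0.0318,0.0325],[0,-0.0318,0.0325],[0,-0.0318,0.0325],[0,-0.0318,0.0325],[0,-0.0318,0.0325],[0,-0.0318,0.0325]]}' 40
python3 -m creep '{"jaw":[1,1,1,1,1,1,1,1,1,1],"roll":[0,0,0,0,0,0,0,0,0,0],"translation":[[0,-0.0318,0.0325],[0,-0.0318,0.0325],[0,-0.0428,0.006],[0,-0.0428,0.006],[0,-0.0428,0.006],[0,-0.0428,0.006],[0,-0.0428,0.006],[0,-0.0428,0.006],[0,-0.0428,0.006],[0,-0.0428,0.006]]}' 40
python3 - <<'E'
from h import *
print(get_state()["contact_force"])
delta([.285,-.425,.077],52.2,grasp=False)
E
```

```text
time_s: 68.1
tcp_pos: [0.5611, 0.0141, 0.2027]
eef_rot: [174.7, 85.1, 142.0]
contact_force: [1.6, 0.5, -2.1]
gripper_width: 0.0386
time_s: 69.1
tcp_pos: [0.4355, -0.3878, 0.1899]
eef_rot: [174.6, 85.1, 142.0]
contact_force: [0.8, 0.2, -2.1]
gripper_width: 0.0391
[ 0.81136131  0.24327435 -2.12875344]
tool shift now-frame [ 0.1207 -0.1136 -0.0965] ; y-axis yaw 57.3 roll(rad about tool x) 0.089 shift in turned frame [ 0.1207 -0.1217 -0.0861]
```

```bash
python3 - <<'E'
from h import *
s=get_state(); print(np.round(s["joints"],1),np.round(s["qd"],1)); print(toolT().round(4))
c=cap("scene"); save(c,"s38",(0,60,280,270),2.8)
E
```

```text
[-23.3  16.5  -9.7  -1.3 -68.5 -98.8] [-42.5  10.8  12.3   3.9  -2.3  40.7]
[[-0.0678  0.5404  0.8387  0.4355]
 [ 0.0531  0.8414 -0.5379 -0.3878]
 [-0.9963  0.008  -0.0857  0.1899]
 [ 0.      0.      0.      1.    ]]
```

View pics/s38.png

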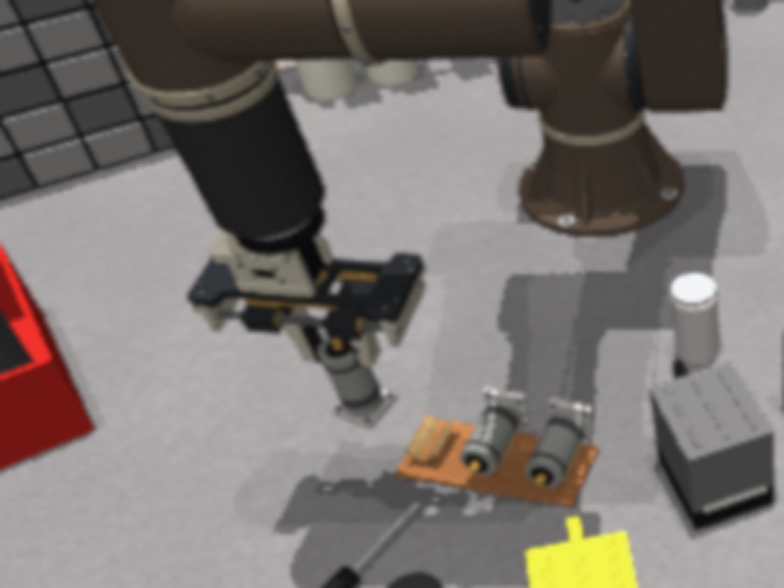

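```bash
python3 -m creep '{"jaw":[1,1,1,1,1,1,1,1,1,1],"roll":[0.089,0,0,0,0,0,0,0,0,0],"translation":[[0,0,0],[0,-0.0304,-0.0215],[0,-0.0304,-0.0215],[0,-0.0304,-0.0215],[0,-0.0304,-0.0215],[0.04,0,0],[0.03,0,0],[0.025,0,0],[0.0137,0,0],[0.006,0,0]]}' 40
python3 - <<'E'
from h import *
s=get_state();print(s["contact_force"],s["joints"].round(1) if hasattr(s["joints"],"round") else s["joints"])
print(toolT().round(4)); delta([.285,-.425,.0755],52.2,grasp=False)
E
```

```text
time_s: 70.15
tcp_pos: [0.2856, -0.4233, 0.0816]
eef_rot: [179.8, 84.9, 142.0]
contact_force: [0.4, 0.4, -1.5]
gripper_width: 0.0391
[ 0.42296284  0.42195333 -1.4892424 ] [-34.2  16.4 -26.7  -0.4 -52.  -93.4]
[[-6.980e-02  6.132e-01  7.868e-01  2.856e-01]
 [ 5.450e-02  7.899e-01 -6.108e-01 -4.233e-01]
 [-9.961e-01  3.000e-04 -8.860e-02  8.160e-02]
 [ 0.000e+00  0.000e+00  0.000e+00  1.000e+00]]
tool shift now-frame [ 0.0061 -0.0018  0.0011] ; y-axis yaw 52.2 roll(rad about tool x) -0.000 shift in turned frame [ 0.0061 -0.0018  0.0011]
```

```bash
python3 -m creep '{"jaw":[1,1,0,0,1,1,1,1,1,1],"roll":[0,0,0,0,0,0,0,0,0,0],"translation":[[0.004,0,0],[0.003,0,0],[0.0015,0,0],[0,0,0],[0,0,0],[0,0,0],[0,0,0],[-0.002,0,0.0072],[-0.0019,0,0.0072],[-0.0008,0,0.0074]]}' 4
python3 -m creep '{"jaw":[1,1,1,1,1,1,1,1,1,1],"roll":[0,0,0,0,0,0,0,0,0,0],"translation":[[-0.0008,0,0.0074],[0.0005,0,0.0075],[0.0005,0,0.0075],[0.0018,0,0.0072],[0.0019,0,0.0072],[0,0,0],[0,0,0],[0,0,0],[0,0,0],[0,0,0]]}'
python3 - <<'E'
from h import *
print(get_state()["contact_force"])
c=cap("wrist"); save(c,"w40",(140,60,440,340),2); tiltview(c,.094,[-5,15,35])
E
```

```text
time_s: 71.15
tcp_pos: [0.3042, -0.438, 0.0779]
eef_rot: [-179.8, 85.1, 142.4]
contact_force: [-1.5, -1.6, 4.0]
gripper_width: 0.0397
time_s: 72.15
tcp_pos: [0.3321, -0.4594, 0.0706]
eef_rot: [180.0, 85.1, 142.2]
contact_force: [0.5, -3.2, 2.9]
gripper_width: 0.0398
[ 0.54851114 -3.20419791  2.87532905]
-5 tip [286. 278.] cyltop [286. 269.] flange back edge [286. 201.] z low -0.004 -0.004
15 tip [286. 282.] cyltop [286. 266.] flange back edge [286. 164.] z low 0.009 -0.007
35 tip [286. 284.] cyltop [286. 263.] flange back edge [286. 129.] z low 0.032 0.003
```

View pics/w40.png

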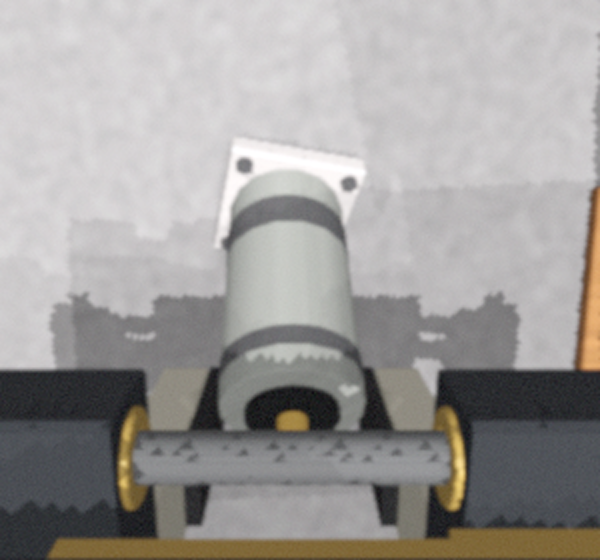

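```bash
python3 -m creep '{"jaw":[1,1,1,1,1,1,1,1,1,1],"roll":[0,0,0,0,0,0,0,0,0,0],"translation":[[0.0025,0,0.0067],[0.0029,0,0.0068],[0.0037,0,0.0062],[0.004,0,0.0062],[0.0048,0,0.0053],[0.005,0,0.0053],[0.0056,0,0.0043],[0.0056,0,0.0043],[0.0062,0,0.0032],[0.0062,0,0.0032]]}' 4
python3 - <<'E'
from h import *
print(get_state()["contact_force"])
c=cap("wrist"); save(c,"w41"); print(toolT().round(3))
E
```

```text
time_s: 73.2
tcp_pos: [0.3695, -0.4884, 0.0189]
eef_rot: [180.0, 85.0, 142.2]
contact_force: [-0.6, -0.7, -1.8]
gripper_width: 0.0401
[-0.55740593 -0.66667427 -1.78031381]
[[-0.069  0.613  0.787  0.369]
 [ 0.054  0.79  -0.611 -0.488]
 [-0.996  0.    -0.088  0.018]
 [ 0.     0.     0.     1.   ]]
```

View pics/w41.png

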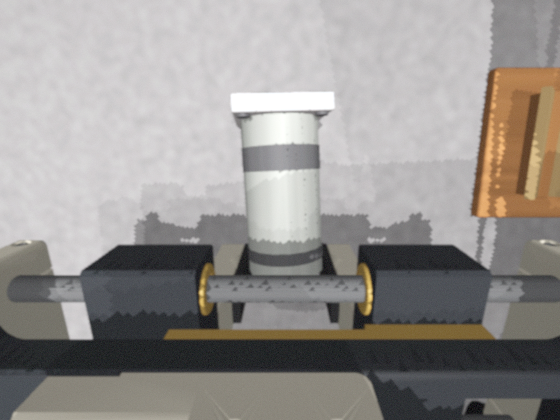

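```bash
python3 - <<'E'
from h import *
c=cap("wrist"); T=toolT(); f=np.array([T[0,2],T[1,2],0]); f/=np.linalg.norm(f)
p=onz(c,282,94.5,.046); q=onz(c,282,113,.046); print(p,f@(p-T[:3,3]),f@(q-T[:3,3]))
# target: grasp axis pt on motor axis at z .022, 45mm from underside; pads contact 12mm behind tip
g=p+f*.045; g[2]=.022
y=T[:3,1]; tcp=g+T[:3,0]*.0115; 
d=T[:3,:3].T@(tcp-T[:3,3]); print("shift",d.round(4), tcp.round(4))
E
```

```text
[ 0.30046508 -0.43708137  0.046     ] -0.08552291347389934 -0.07775945560311417
shift [ 0.0115 -0.0018 -0.0407] [ 0.3352 -0.464   0.0105]
```

```bash
python3 -m creep '{"jaw":[-0.14,-0.14,-0.14,-0.14,1,1,1,1,1,1],"roll":[0,0,0,0,0,0,0,0,0,0],"translation":[[0,0,0],[0.0038,0,-0.0135],[0.0038,0,-0.0135],[0.0038,0,-0.0135],[0,0,0],[0,0,0],[0,0,0],[0,0,0],[-0.03,0,0],[-0.035,0,0]]}' 40
python3 - <<'E'
from h import *
c=cap("wrist"); save(c,"w42"); print(toolT().round(3))
c=cap("top"); save(c,"t42",(340,190,500,320),5)
E
```

```text
time_s: 74.3
tcp_pos: [0.3407, -0.4659, 0.0756]
eef_rot: [179.9, 84.9, 142.0]
contact_force: [0.7, -0.9, -2.0]
gripper_width: 0.0396
[[-0.064  0.612  0.789  0.344]
 [ 0.048  0.791 -0.61  -0.469]
 [-0.997 -0.001 -0.08   0.083]
 [ 0.     0.     0.     1.   ]]
```

View pics/w42.png

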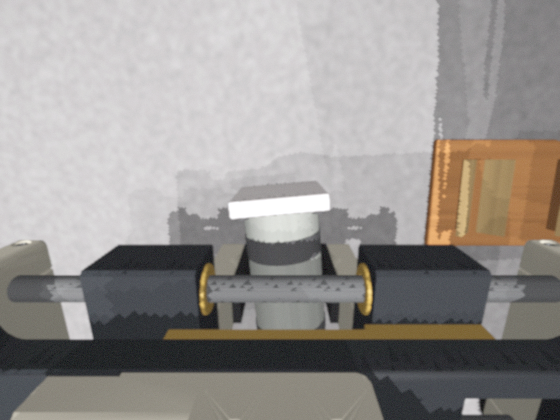

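View pics/t42.png

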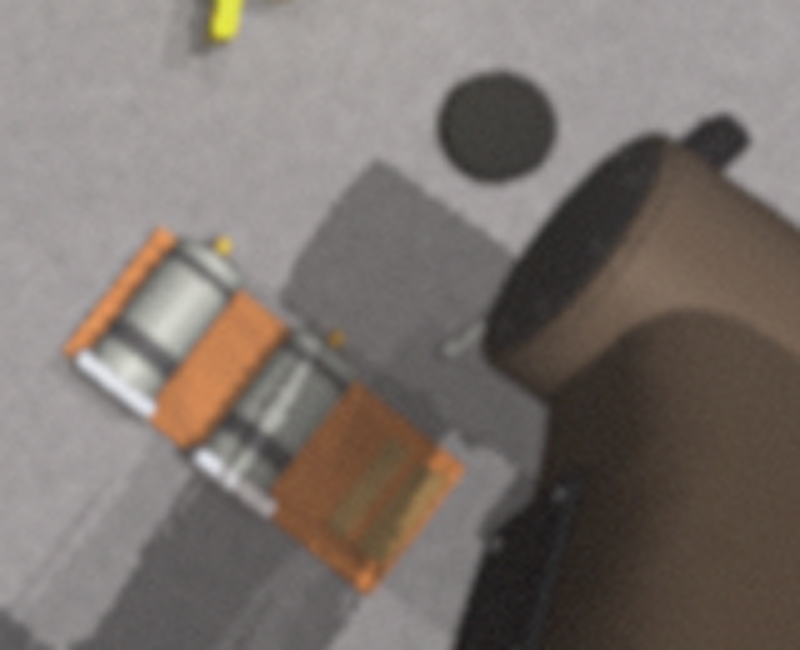

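```bash
python3 - <<'E'
from h import *
c=cap("wrist"); T=toolT(); f=np.array([T[0,2],T[1,2],0]); f/=np.linalg.norm(f)
g=T[:3,3]-.0115*T[:3,0]
for dz in (.021,.025):
  p=onz(c,279,195,g[2]+dz); print("underside at",f@(p-g))
e=np.array([np.cos(np.radians(52.2)),np.sin(np.radians(52.2)),0])
seat=np.array([.451,-.276,0])-.074*e
t=seat-.0035*f; t[2]=.0455
print((T[:3,:3].T@(t-g)).round(4))
E
```

```text
underside at -0.041220061572797846
underside at -0.041831651918348985
[ 0.0475  0.1437 -0.0331]
```

```bash
python3 -m creep '{"jaw":[1,1,1,1,1,1,1,1,1,1],"roll":[0,0,0,0,0,0,0,0,0,0],"translation":[[0,0.0287,-0.0069],[0,0.0287,-0.0069],[0,0.0287,-0.0069],[0,0.0287,-0.0069],[0,0.0289,-0.007],[0,0,0],[0.018,0,0],[0,0,0],[0,0,0],[0,0,0]]}' 40
python3 - <<'E'
from h import *
c=cap("wrist"); save(c,"w43"); T=toolT(); f=np.array([T[0,2],T[1,2],0]); f/=np.linalg.norm(f)
g=T[:3,3]-.0115*T[:3,0]
e=np.array([np.cos(np.radians(52.2)),np.sin(np.radians(52.2)),0])
seat=np.array([.451,-.276,0])-.074*e
t=seat-.005*f; t[2]=.045
print((T[:3,:3].T@(t-g)).round(4),T.round(3))
E
```

```text
time_s: 75.45
tcp_pos: [0.401, -0.3314, 0.0617]
eef_rot: [-179.9, 85.1, 142.3]
contact_force: [-0.1, -0.7, -1.3]
gripper_width: 0.04
[0.0283 0.0004 0.002 ] [[-0.068  0.613  0.787  0.401]
 [ 0.052  0.79  -0.611 -0.331]
 [-0.996 -0.    -0.086  0.062]
 [ 0.     0.     0.     1.   ]]
```

View pics/w43.png

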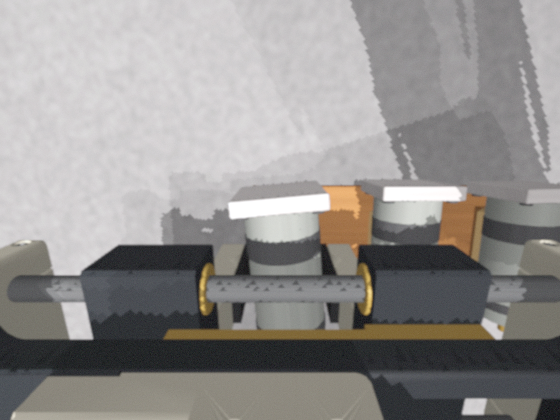

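```bash
python3 -m creep '{"jaw":[1,1,1,1,1,-0.1,-0.1,-0.1,-0.1,-0.1],"roll":[0,0,0,0,0,0,0,0,0,0],"translation":[[0.01,0,0.002],[0.01,0,0],[0.005,0,0],[0.004,0,0],[0,0,0],[0,0,0],[0,0,0],[0,0,0],[-0.02,0,0],[-0.04,0,0]]}' 40
python3 -m creep '{"jaw":[-0.1,-0.1,-0.1,-0.4,-0.4,-0.4,-0.4,-0.4,-0.4,-0.4],"roll":[0,0,0,0,0,0,0,0,0,0],"translation":[[-0.04,0,0],[-0.04,0,0],[-0.04,0,0],[0,0,0],[0,0.04,0.02],[0,0.04,0.02],[0,0.04,0.02],[0,0.04,0.02],[0,0.04,0.02],[0,0.04,0.02]]}' 15
python3 - <<'E'
from h import *
m=cap("top"); save(m,"t44",(340,190,500,320),5)
print(toolT().round(3)); print(np.round(get_state()["joints"],1))
delta(casept(4,.056+.0629,0,.215),130,grasp=False)
E
```

```text
time_s: 76.5
tcp_pos: [0.4021, -0.3328, 0.09]
eef_rot: [-178.9, 84.7, 143.3]
contact_force: [0.5, -0.4, -0.6]
gripper_width: 0.0482
time_s: 77.5
tcp_pos: [0.6554, -0.2229, 0.2003]
eef_rot: [-179.5, 85.0, 142.7]
contact_force: [1.3, -0.1, 0.4]
gripper_width: 0.0616
[[-0.069  0.611  0.789  0.66 ]
 [ 0.053  0.792 -0.609 -0.22 ]
 [-0.996 -0.001 -0.087  0.198]
 [ 0.     0.     0.     1.   ]]
[  -4.    26.4    7.    -2.8  -74.8 -122.8]
tool shift now-frame [ 0.0292  0.46   -0.529 ] ; y-axis yaw 52.3 roll(rad about tool x) -1.355 shift in turned frame [0.0292 0.6151 0.3362]
```

View pics/t44.png

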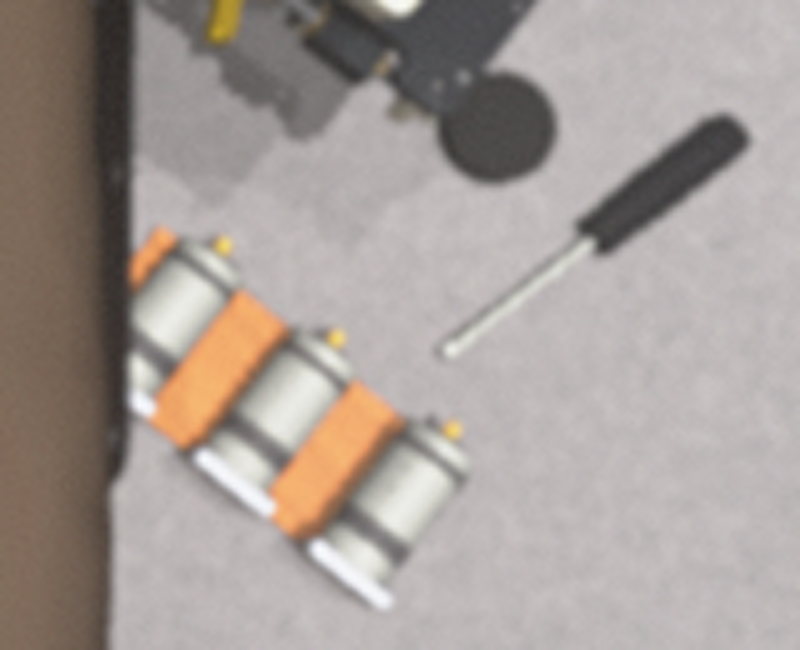

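```bash
python3 -m creep '{"jaw":[-0.4,-0.4,-0.4,-0.4,-0.4,-0.4,-0.4,-0.4,-0.4,-0.4],"roll":[-0.1355,-0.1355,-0.1355,-0.1355,-0.1355,-0.1355,-0.1355,-0.1355,-0.1355,-0.1355],"translation":[[-0.03,0,0],[-0.01,0,0],[0,0,0],[0,0,0],[0,0,0],[0,0,0],[0,0,0],[0,0,0],[0,0,0],[0,0,0]]}' 15
python3 - <<'E'
from h import *
T=toolT(); print(T.round(3)); print(np.round(get_state()["joints"],1))
g=casept(4,.056+.0629,0,.1673); o=T[:3,3]-.019*T[:3,0]
print((T[:3,:3].T@(g-o)).round(4), (T[:3,:3].T@(casept(4,.1189,0,.24)-o)).round(4))
E
```

```text
time_s: 78.55
tcp_pos: [0.6566, -0.2259, 0.2401]
eef_rot: [102.6, 85.0, 142.7]
contact_force: [-0.2, 0.2, -0.1]
gripper_width: 0.0614
[[-0.07  -0.642  0.764  0.657]
 [ 0.053  0.762  0.645 -0.226]
 [-0.996  0.085 -0.019  0.24 ]
 [ 0.     0.     0.     1.   ]]
[ -4.5  25.   10.2  -2.8 -79.4 -44.7]
[0.1376 0.6088 0.3462] [0.0652 0.615  0.3448]
```

```bash
python3 -m creep '{"jaw":[-0.4,-0.4,-0.4,-0.4,-0.4,-0.4,-0.4,-0.4,-0.4,-0.4],"roll":[0,0,0,0,0,0,0,0,0,0],"translation":[[0.0035,0.0406,0.023],[0.0035,0.0406,0.023],[0.0035,0.0406,0.023],[0.0035,0.0406,0.023],[0.0035,0.0406,0.023],[0.0035,0.0406,0.023],[0.0035,0.0406,0.023],[0.0035,0.0406,0.023],[0.0035,0.0406,0.023],[0.0035,0.0406,0.023]]}' 15
python3 -m creep '{"jaw":[-0.4,-0.4,-0.4,-0.4,-0.4,-0.4,-0.4,-0.4,-0.4,-0.4],"roll":[0,0,0,0,0,0,0,0,0,0],"translation":[[0.0035,0.0406,0.023],[0.0035,0.0406,0.023],[0.0035,0.0406,0.023],[0.0035,0.0406,0.023],[0.0035,0.0406,0.023],[0,0,0],[0,0,0],[0,0,0],[0,0,0],[0,0,0]]}' 15
python3 - <<'E'
from h import *
T=toolT(); print(T.round(3))
g=casept(4,.056+.0629,0,.1673); o=T[:3,3]-.019*T[:3,0]
print((T[:3,:3].T@(g-o)).round(4))
c=cap("wrist"); save(c,"w45"); print(proj(c,casept(4,.119,0,.182)))
m=cap("top"); save(m,"t45",(340,190,500,320),5)
E
```

```text
time_s: 79.55
tcp_pos: [0.5713, 0.2358, 0.2356]
eef_rot: [103.0, 85.0, 142.8]
contact_force: [1.4, -0.6, -0.0]
gripper_width: 0.0616
time_s: 80.55
tcp_pos: [0.5303, 0.4633, 0.2342]
eef_rot: [102.1, 85.1, 141.9]
contact_force: [0.5, 0.4, -0.7]
gripper_width: 0.0616
[[-0.068 -0.637  0.768  0.53 ]
 [ 0.053  0.766  0.64   0.463]
 [-0.996  0.084 -0.018  0.234]
 [ 0.     0.     0.     1.   ]]
[ 0.0865  0.003  -0.0022]
[291.35339975 225.6101042 ]
```

View pics/w45.png

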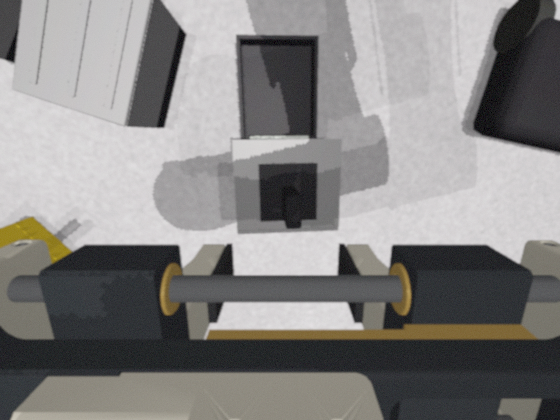

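View pics/t45.png

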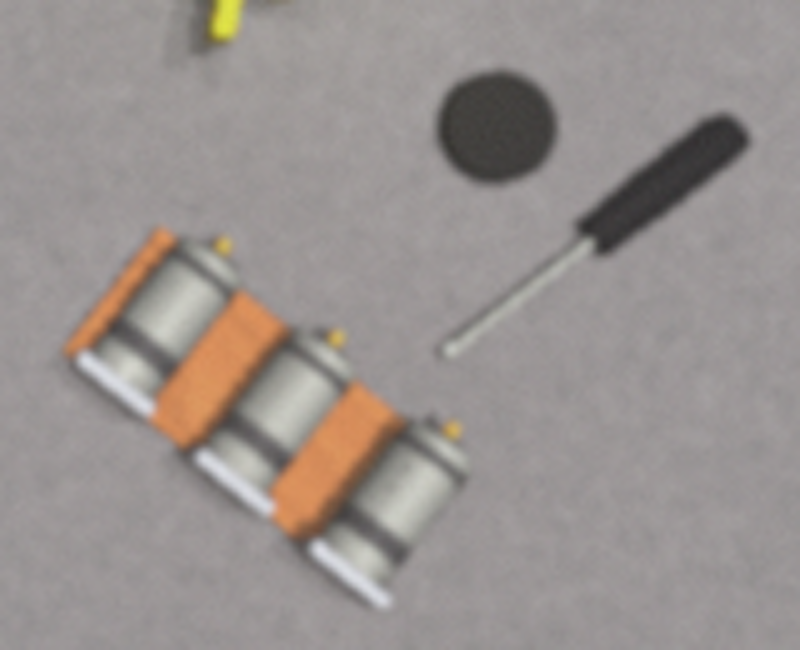

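```bash
python3 -m creep '{"jaw":[-0.4,-0.4,-0.4,1,1,1,1,1,1,1],"roll":[0,0,0,0,0,0,0,0,0,0],"translation":[[0.029,0.001,-0.001],[0.029,0.001,-0.001],[0.0285,0.001,0],[0,0,0],[0,0,0],[0,0,0],[0,0,0],[0,0,0],[0,0,0],[-0.0079,0.0006,-0.0235]]}' 15
python3 -m creep '{"jaw":[1,1,1,1,1,1,1,1,1,1],"roll":[0,0,0,0,0,0,0,0,0,0],"translation":[[-0.004,0.0003,-0.0245],[0,-0.0001,-0.0248],[0.004,-0.0004,-0.0245],[0.0035,-0.0003,-0.0119],[0.0045,-0.0004,-0.0116],[0.0055,-0.0005,-0.0112],[0.0064,-0.0006,-0.0107],[0.0072,-0.0006,-0.0102],[0.008,-0.0007,-0.0095],[0.0087,-0.0008,-0.0088]]}'
python3 -m creep '{"jaw":[1,1,1,1,1,1,-0.4,-0.4,-0.4,-0.4],"roll":[0,0,0,0,0,0,0,0,0,0],"translation":[[0.0094,-0.0008,-0.008],[0.0101,-0.0009,-0.0072],[0.0107,-0.0009,-0.0064],[0.0112,-0.001,-0.0055],[0.0125,-0.0011,-0.0046],[0.0015,0,0],[0,0,0],[0,0,0],[0,0,0],[0,0,0]]}'
python3 - <<'E'
from h import *
T=toolT(); g=casept(4,-.086,0,.082); o=T[:3,3]-.019*T[:3,0]
print((T[:3,:3].T@(g-o)).round(4))
c=cap("wrist"); save(c,"w46")
m=cap("top"); save(m,"t46",(90,180,350,320),3)
E
```

```text
time_s: 81.65
tcp_pos: [0.5033, 0.4555, 0.1546]
eef_rot: [103.1, 85.1, 142.9]
contact_force: [0.6, 1.0, -8.3]
gripper_width: 0.0146
time_s: 82.65
tcp_pos: [0.3889, 0.3589, 0.1154]
eef_rot: [101.8, 85.1, 141.6]
contact_force: [2.9, -2.3, 1.8]
gripper_width: 0.0135
time_s: 83.65
tcp_pos: [0.3635, 0.3385, 0.0598]
eef_rot: [102.5, 85.1, 142.3]
contact_force: [0.3, -1.1, 0.7]
gripper_width: 0.0397
[-0.0034 -0.0011 -0.0008]
```

View pics/t46.png

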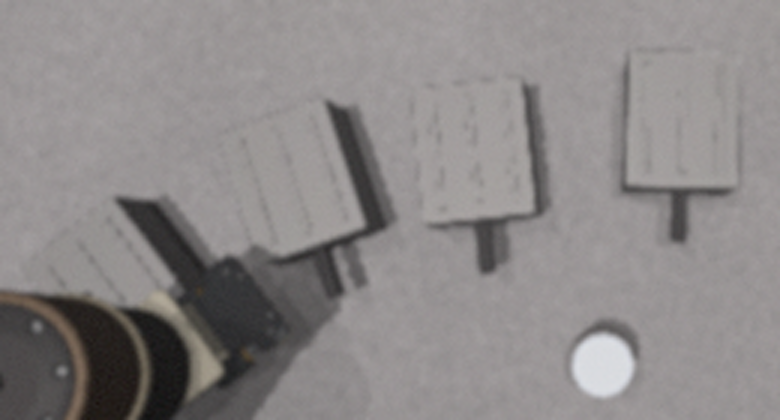

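```bash
python3 -m creep '{"jaw":[-0.4,-0.4,-0.4,1,1,1,1,1,1,1],"roll":[0,0,0,0,0,0,0,0,0,0],"translation":[[-0.03,0,0],[-0.03,0,0],[-0.02,0.003,0.004],[0,0,0],[0,0,0],[0,0,0],[0,0,0],[0,0,0],[0.015,0,0],[0.015,0,0]]}' 15
python3 -m creep '{"jaw":[1,1,1,1,1,1,1,1,1,1],"roll":[0,0,0,0,0,0,0,0,0,0],"translation":[[0.01,0,0],[0.0035,0,0],[0.0025,0,0],[0,0,0],[-0.02,0,0],[-0.03,0,0],[-0.04,0,0],[-0.04,0,0],[0,0.02,-0.02],[0,0,0]]}' 15
python3 -m creep '{"jaw":[1,1,1,1,1,1,1,1,1,1],"roll":[0,0,0,0,0,0,0,0,0,0],"translation":[[-0.02,0.035,0.02],[0,0.035,0.02],[0,0.035,0.02],[0,0.035,0.02],[0,0.035,0.02],[0,0,0],[0,0,0],[0,0,0],[0,0,0],[0,0,0]]}' 15
python3 - <<'E'
from h import *
m=cap("top"); save(m,"t47",(90,180,350,320),3); save(m,"t47c",(340,190,500,320),5)
c=cap("scene"); save(c,"s47",(120,100,400,290),2.8)
e=np.array([np.cos(np.radians(52.2)),np.sin(np.radians(52.2)),0]); f=np.array([e[1],-e[0],0])
for k in (1,0,-1):
    s=np.array([.451,-.276,0])+.074*k*e
    print(k,"tip",((proj(m,s+f*.052+[0,0,.044])-[340,190])*5).round(0),"underside top",((proj(m,s-f*.048+[0,0,.067])-[340,190])*5).round(0))
E
```

```text
time_s: 84.75
tcp_pos: [0.3683, 0.3407, 0.1097]
eef_rot: [102.0, 85.1, 141.9]
contact_force: [0.5, 0.4, 0.1]
gripper_width: 0.0107
time_s: 85.75
tcp_pos: [0.3469, 0.3375, 0.2277]
eef_rot: [100.1, 85.0, 140.0]
contact_force: [-0.6, -0.4, 0.3]
gripper_width: 0.0001
time_s: 86.75
tcp_pos: [0.3148, 0.5334, 0.259]
eef_rot: [102.0, 85.1, 141.8]
contact_force: [0.8, -0.5, -0.5]
gripper_width: 0.0002
1 tip [227. 242.] underside top [116. 394.]
0 tip [341. 332.] underside top [233. 488.]
-1 tip [457. 423.] underside top [351. 582.]
```

View pics/t47.png

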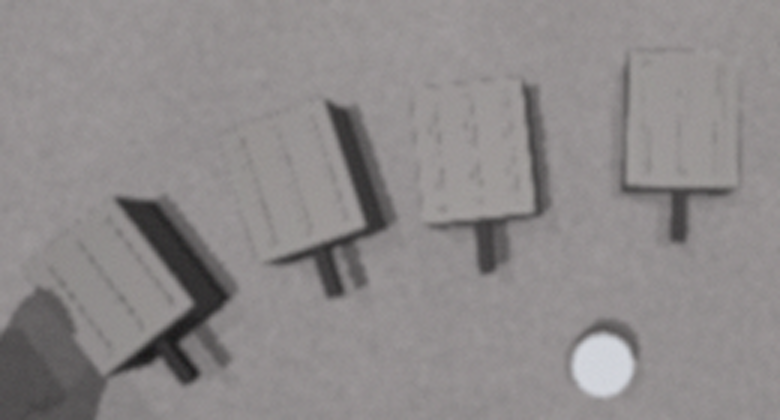

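View pics/t47c.png

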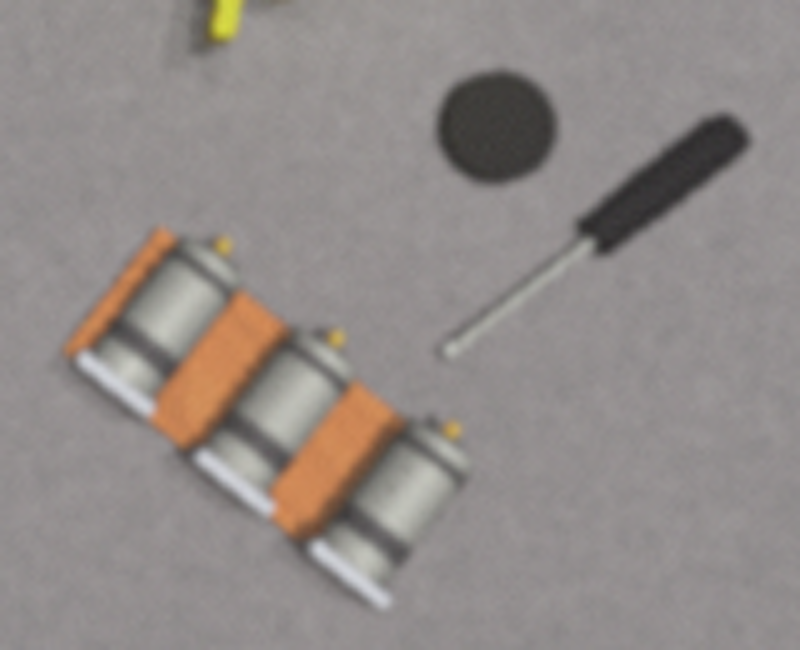

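View pics/s47.png

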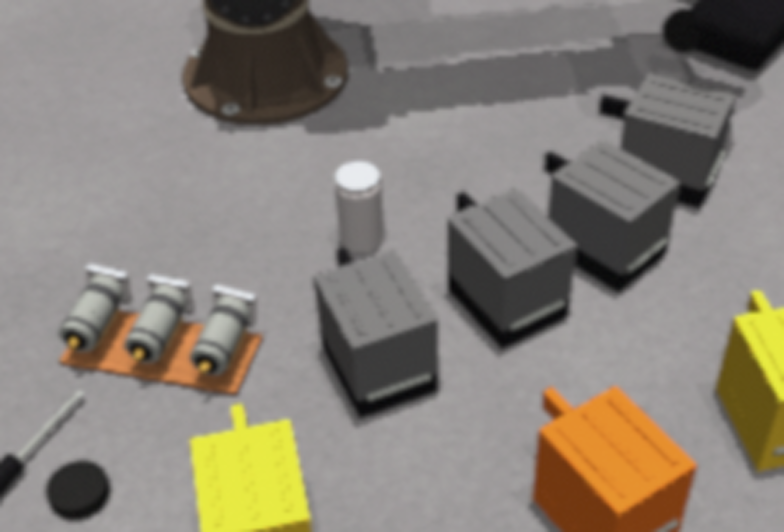

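```bash
python3 - <<'E'
from plant import *
print(get_state()["time_s"]); print(close_job())
E
```

```text
86.85
the job is handed in; nothing more can be done
None
```

The job is handed in at 86.9 s. There were three motors, in cases 2, 3 and 4, and each now lies in its own V of the cradle. The fan wheel turned up in case 1 and was not touched.

I carried each motor to the bench, tipped it over with a light fingertip grip, regripped it at mid-body and laid it in a V. I opened the cases one at a time.

**Last checks, by camera:**
- **Motors:** the shaft tips were within about 4 mm of where a perfectly centred motor would put them, and the motors looked parallel to the Vs.
- **Lids:** the visible corners of all four lids, seen from above, matched the pictures taken at the start.
- **Cradle, spray can, castor, screwdriver:** none had visibly moved, and I never saw the cradle get knocked aside.
- **Robot:** it stood clear of everything.

**What went wrong along the way, and was put right:**
- **First tip-over:** the first motor slid on the bench instead of tipping. I regripped it higher and lighter.
- **Lid 2:** it stayed about 0.1 rad open after closing. My first press caught the fin again and lifted it to about 0.25 rad, with no other case open, before I pushed it shut.
- **Lid 3:** it also stayed slightly open (about 0.08 rad) and was pressed shut.
- **Tool tilt:** the tool picked up a 5° tilt, probably near the last joint's range limit, while carrying the third motor. I allowed for it in the later moves, but it was never removed.

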